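# Load the drill jig and shift it under the spindle

## Task

Bring the jig carrier fully home at its loading station (the end away from the drill post), lay every carbon block there is flat in a nest of its own, then hang the drilling template by its two holes over the carrier's two pins until it rests flat on both shoulders. With everything in place push the carrier along its rail fully home at the drilling station under the spindle, and leave the file, the tape roll and the loupe where they lie.

Things in the scene. Friction and masses are not known exactly. Their poses are not given: they have to be found in the camera images.
- carrier_grip (a point): middle of the carrier's upright steel pull tab at its right-hand (-y) end: 40 mm along x, 12 mm thick along y, rising from the deck (28 mm above the counter) to 70 mm above the counter; this point is 54 mm above the counter. Its axes are the rail's (y along the travel). Over 30 mm are free on either side of it along y, even with the template on
- carrier (a joint): the carrier's place on its rail, m: 0 = loading station (right-hand end), 0.130 = drilling station (left, under the spindle), growing along the y axis of point seat. A spring ball draws it home over the last 5 mm at each station, with an end stop 2 mm beyond; passing the ridge there takes about 6 N. In between it slides with about 1 N and stays where it is left
- seat (a point): on the carrier, midway between its two upright pins, level with their shoulders (48 mm above the counter), where the template's underside rests. z up, y along the rail and the line of the pins, which stand at y = +-68 mm. A pin is 9 mm thick, straight for 16 mm above its shoulder, then a 10 mm cone to a 3 mm tip (74 mm above the counter). Shoulders are 14 mm thick and stand on the deck
- spindle (a point): drill spindle fixed over the drilling station, point at its lower end: 30 mm thick, 101 to 166 mm above the counter, the thin drill bit below it to 90 mm; an arm 26 mm wide carries it from a post behind the rail. The carrier's centre comes under it; the template's grip bar passes 6 mm below the bit
- template: the drilling template as a body (see point template_grip); origin at the centre of its underside. Obstacles of the room: cardboard boxes stand behind the work, one from x = 0.56 m on at y = -0.02 to 0.22 (160 mm high), two stacked from x = 0.54 m on at y = -0.39 to -0.09 (220 mm high); a 20 mm pile of letters lies between y = -0.19 and 0.03
- template_grip (a point): centre of the grip bar on top of the drilling template. The template is an aluminium plate 80 x 160 x 6 mm (x, y, z) with a hole 12 mm across near each short end, at y = +-68 mm, eight brass drill bushes and a dark steel grip bar 12 mm thick (x), 60 mm long (y), 30 mm tall standing on its middle. This point is 21 mm above the plate's underside (15 mm above its upper face and below the bar's top). It may go on either way round. 270 g
- block1_c (a point): centre of a black carbon soldering block, 32 x 45 x 14 mm (x, y, z), 60 g; may be absent, and one may lie on top of another at the start. All blocks are alike and fit any nest either way round
- nest1 (a point): centre of the floor (28 mm above the counter) of one of the carrier's four nests. A nest holds one block, 50 mm along x and 37 mm along y inside (axes as point seat), so a block lies in it with its own y along the nest's x, between walls 6 mm tall and 4 mm thick: full walls at the two x ends, 7 mm stubs at the corners on the y sides, 36 mm of each open for fingers. The block's centre is 7 mm above this point when it lies on the floor
- block2_c (a point): centre of a black carbon soldering block, 32 x 45 x 14 mm (x, y, z), 60 g; may be absent, and one may lie on top of another at the start. All blocks are alike and fit any nest either way round
- nest2 (a point): centre of the floor (28 mm above the counter) of one of the carrier's four nests. A nest holds one block, 50 mm along x and 37 mm along y inside (axes as point seat), so a block lies in it with its own y along the nest's x, between walls 6 mm tall and 4 mm thick: full walls at the two x ends, 7 mm stubs at the corners on the y sides, 36 mm of each open for fingers. The block's centre is 7 mm above this point when it lies on the floor
- block3_c (a point): centre of a black carbon soldering block, 32 x 45 x 14 mm (x, y, z), 60 g; may be absent, and one may lie on top of another at the start. All blocks are alike and fit any nest either way round
- nest3 (a point): centre of the floor (28 mm above the counter) of one of the carrier's four nests. A nest holds one block, 50 mm along x and 37 mm along y inside (axes as point seat), so a block lies in it with its own y along the nest's x, between walls 6 mm tall and 4 mm thick: full walls at the two x ends, 7 mm stubs at the corners on the y sides, 36 mm of each open for fingers. The block's centre is 7 mm above this point when it lies on the floor
- block4_c (a point): centre of a black carbon soldering block, 32 x 45 x 14 mm (x, y, z), 60 g; may be absent, and one may lie on top of another at the start. All blocks are alike and fit any nest either way round
- nest4 (a point): centre of the floor (28 mm above the counter) of one of the carrier's four nests. A nest holds one block, 50 mm along x and 37 mm along y inside (axes as point seat), so a block lies in it with its own y along the nest's x, between walls 6 mm tall and 4 mm thick: full walls at the two x ends, 7 mm stubs at the corners on the y sides, 36 mm of each open for fingers. The block's centre is 7 mm above this point when it lies on the floor
- file: bystander: half-round file with a wooden handle lying flat at the counter's front edge, left of the rail, 20 x 203 x 19 mm, origin at the centre of its underside
- tape_roll: bystander: roll of masking tape lying flat beyond the rail's left end, 85 x 91 x 19 mm
- loupe: bystander: black eye loupe standing in front of the rail, near the counter's front edge, 34 x 34 x 29 mm

How it is judged:
By the outcome, as a careful person would: the job done as asked, in the order asked, and still so for the second after the job is handed in, with the robot touching nothing.
Of block2, block4 only 1 to 2 are there at a start; the rules pass over those that are not, and their reading is None.
At some moment in a run one of template may be knocked a few centimetres aside while the robot is not near it.
Once in a run the grip may slacken for a moment while it holds something.
It also fails if it takes over 210 s, if anything falls off the work surface, if the arm or the gripper's body presses on something with over 40 N, if the wrist force passes 120 N, or if a joint passes its speed limit or range.

## Robot

A 7-joint arm with a two-finger parallel gripper is mounted at the origin on a cart in front of the work surface, level with it; the furniture and walls round the work are solid. World frame = base frame: x ahead of the robot, y to its left, z up, the work surface at z = 0. Lengths are in m, angles in rad, forces in N, time in s.
With the tool pointing down it reaches from about 0.4 to 0.85 m from the base axis. Payload 4.5 kg.
Tool frame: the origin (TCP) lies midway between the tips of the shut fingers; the grasp point (between the pads) lies 19 mm behind it; z points along the fingers, y is the line along which they close (so a half turn about z gives the same grasp; the last joint's range is limited). The gripper opens to 85 mm and grips with 20 to 120 N. Pads are 22 mm wide; open, the fingers measure 114 mm over their backs; the gripper's body (76 mm by 85 mm) begins 54 mm behind the grasp point. The pads swing forward as they close: fully open they stand 13 mm farther back than shut.
Start: joints at [1.25, 0.689, -0.195, 1.565, 0.157, 0.902, -0.215], TCP at [0.217, -0.586, 0.231] pointing down, gripper open.
Joint ranges: [-3.01, 3.01], [-0.46, 2.08], [-1.47, 1.51], [0.13, 2.56], [-1, 4.14], [0.04, 2.09], [-2.66, 2.66]. Speed limits (rad/s): [2.57, 2.57, 3.14, 3.14, 3.14, 3.14, 3.14].

## Interface

Orientations are given as a unit quaternion [w, x, y, z].
In Python, from station import arm gives the robot as it stands.
- The arm moves only by the shell command python3 -m inch 'ROWS' [FORCE]. ROWS is JSON, a list of rows, each a list of 7 numbers: the turn, a rotation vector about the world's x, y, z in units of pi rad (1.0 is pi rad), then the shift along the world's x, y, z in units of 0.1 m (1.0 is 0.1 m), then the opening, from 0 (shut) to 1 (fully open). In form: [[ax, ay, az, tx, ty, tz, fingers], ...]. A call has 1 to 8 rows; each row is the pose to reach, as a shift and turn from the pose commanded when the call began, turning the shorter way round; what a row does not reach only later rows make up. A row lasts 1/12 s, in which the tool goes at most 41.7 mm and 7.16 degrees, less where a joint would pass 70% of its speed; a pose out of reach is approached as far as the arm can. A call with a number of a shift or a turn outside -1 to 1 is refused whole. A call with a gripper value outside its range is refused whole. The fingers move at their own pace and stop on an object; FORCE is the grip in N (left out, the last holds). Time passes only in rows, so rows that repeat a pose let the fingers close. It gives the time, the measured TCP pose, the force, the opening and the grip force at its end, in the units of the state.
- arm.state(): the state, without advancing time (a new reading comes with each control period).
- arm.get_image(name): name is "scene" or "top"; returns (picture, depth): 400x640x3 uint8, red, green, blue; 400x640 float32, m along the optical axis (not along the pixel's ray), 0 where there is no reading.
- arm.calibration(name): a dict with "K" (3x3 intrinsics, pixels), "xyz" and "rotation" of the camera in the world. Camera axes: x right, y up, looking along -z (the intrinsics and any distortion apply to the point x, -y, -z); pixel columns grow to the right and rows downward; lengths in m; the calibration is good to about 2 mm. A picture is of the moment at which its call begins. calibration takes no time and is no camera call.
- arm.hand_in(): hands the job in; it is judged then, once.
Trained networks look in the newest picture that a camera, given by its name, has taken for a name from the list of things; names that differ only in an ending like _2 or _b are one class to them, and where a whole thing is asked for, a point or a joint stands for the part that bears it (a point fixed in the world has none). Each returns a list of dicts, best first, with "score" (0 to 1); they miss things now and then, are a little off and sometimes report something else, mostly with a low value. They report only what shows in the picture. A call takes as long as a camera call.
- arm.look_for(camera, query): "pixel" ([column, row] in pixels, amid what is visible of it).
- arm.silhouettes(camera, query): "mask" (400x640 bool, what is visible of it) and "pixel" ([column, row] in pixels, amid what is visible of it).
The state is a dict: "t": time; "joint_pos": joint angles; "joint_vel": joint speeds; "tau": joint torques, N m; "position": TCP position; "tcp_rot": TCP orientation; "contact_force": force on the tool from outside, world axes, zero at the start; "ft_torque": the same for the moment, N m; "width": opening from 0.0 (shut) to 1.0 (fully open); "finger_force": force on a finger pad.
Only numpy, scipy, OpenCV 4.12 (cv2) and the standard library are available. Lean on these libraries where they do the work, as an engineer would, in place of code of your own. Each camera call takes 0.05 s, during which the arm holds its last target. There are 200 camera calls.

## Working session

There is one attempt and no reset: what is moved stays moved. The work goes in short steps, Python scripts to look and compute and a shell command to move; the robot and the scene stay as the last step left them, time stands still between calls to the robot, and variables do not carry over. Pictures are saved under pics/ and viewed, at most 14 in all, crops included, and the job is handed in when it is done.

```bash
mkdir -p pics; ls
cat > h.py <<'E'
import numpy as np, cv2
from station import arm
def img(n,f=None):
    p,d=arm.get_image(n)
    if f: cv2.imwrite('pics/'+f,p[:,:,::-1])
    return p,d
def world(n,px,d):
    c=arm.calibration(n);K=np.array(c['K']);R=np.array(c['rotation'])
    if R.ndim==1 or R.shape!=(3,3):
        from scipy.spatial.transform import Rotation
        R=Rotation.from_quat(np.r_[R[1:],R[0]]).as_matrix()
    px=np.atleast_2d(px).astype(float);d=np.atleast_1d(d)
    x=(px[:,0]-K[0,2])/K[0,0]*d;y=(px[:,1]-K[1,2])/K[1,1]*d
    return np.c_[x,-y,-d]@R.T+np.array(c['xyz'])
def cloud(n,d):
    v,u=np.mgrid[:400,:640]
    return world(n,np.c_[u.ravel(),v.ravel()],d.ravel()).reshape(400,640,3)
def pix(n,P):
    c=arm.calibration(n);K=np.array(c['K']);R=np.array(c['rotation'])
    q=(np.atleast_2d(P)-np.array(c['xyz']))@R
    return np.c_[K[0,0]*q[:,0]/-q[:,2]+K[0,2],K[1,1]*-q[:,1]/-q[:,2]+K[1,2]]
E
python3 - <<'E'
from h import *
for n in('scene','top'):
    p,d=img(n,n+'0.png');c=arm.calibration(n);print(n,c)
    for q in('template','block1_c','carrier','carrier_grip','seat','nest1','spindle','template_grip','loupe'):
        for r in arm.silhouettes(n,q)[:5]:
            if r['score']<.3: continue
            C=cloud(n,d)[r['mask']&(d>0)]
            print(q,round(r['score'],2),np.round(r['pixel']),r['mask'].sum(),np.round(np.median(C,0),3),np.round(C.min(0),3),np.round(C.max(0),3))
print(arm.state())
E
```

```text
pics
scene {'K': array([[401.88798231,   0.        , 319.43615802],
       [  0.        , 401.88798231, 202.7956371 ],
       [  0.        ,   0.        ,   1.        ]]), 'xyz': array([-0.17416111,  0.84545658,  1.1251243 ]), 'rotation': array([-0.310374  , -0.12718689,  0.33473245,  0.88059392])}
template 0.59 [396. 142.] 433 [ 0.423 -0.386  0.008] [ 0.381 -0.479 -0.003] [ 0.475 -0.31   0.042]
block1_c 0.48 [235. 314.] 283 [0.38  0.582 0.014] [ 0.371  0.464 -0.002] [0.393 0.652 0.024]
carrier 0.68 [290. 234.] 1534 [0.455 0.281 0.03 ] [0.393 0.146 0.01 ] [0.526 0.374 0.075]
carrier_grip 0.94 [287. 237.] 1424 [0.455 0.282 0.03 ] [ 0.394  0.158 -0.   ] [0.524 0.373 0.075]
seat 0.57 [290. 234.] 1488 [0.456 0.28  0.03 ] [0.394 0.127 0.004] [0.526 0.373 0.146]
nest1 0.59 [285. 239.] 1462 [0.455 0.283 0.03 ] [0.394 0.16  0.017] [0.524 0.374 0.121]
spindle 0.66 [278. 235.] 2730 [0.457 0.325 0.029] [ 0.393  0.112 -0.003] [0.648 0.428 0.167]
template_grip 0.79 [399. 145.] 422 [ 0.424 -0.385  0.008] [ 0.382 -0.474 -0.   ] [ 0.475 -0.304  0.042]
loupe 0.69 [284. 238.] 1555 [0.455 0.281 0.03 ] 
[... 1285 characters left out ...]
joint_pos': array([ 1.24980848,  0.68910246, -0.19460427,  1.56530248,  0.157279  ,
        0.90250569, -0.21510513]), 'joint_vel': array([-0.00162955, -0.00067027, -0.00082163,  0.00013776, -0.00137038,
        0.00286391, -0.00020833]), 'tau': array([-5.54174112e-04, -5.39559674e+01, -1.26726888e+00, -1.58886927e+01,
        9.99328826e-03,  1.27158470e-03,  2.16356511e-05]), 'position': array([ 0.21715696, -0.58608117,  0.23131462]), 'tcp_rot': array([2.78304640e-05, 9.84306226e-01, 1.76468844e-01, 1.97163676e-05]), 'contact_force': array([ 0.22688155, -0.0637144 ,  0.48274294]), 'ft_torque': array([-0.03836513, -0.00114946,  0.01728336]), 'finger_force': 0.0, 'width': 1.0037653279221157}
```

Run:
```python
import cv2
a=cv2.imread('pics/top0.png');cv2.imwrite('pics/topc.png',cv2.resize(a[120:270,200:520],(800,375),interpolation=cv2.INTER_CUBIC))
```

```text
(no output)
```

View pics/topc.png

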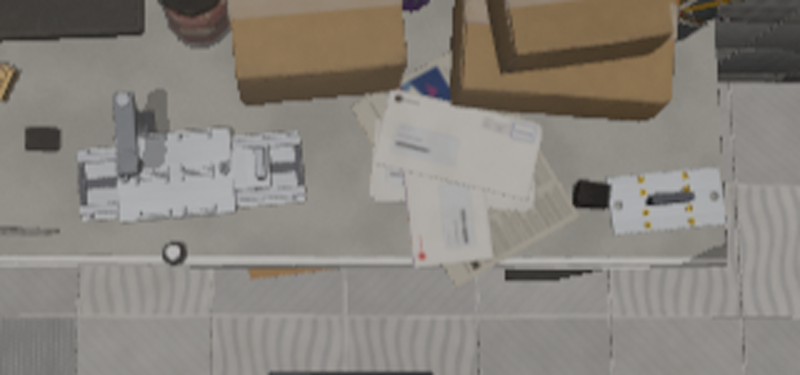

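View pics/scene0.png

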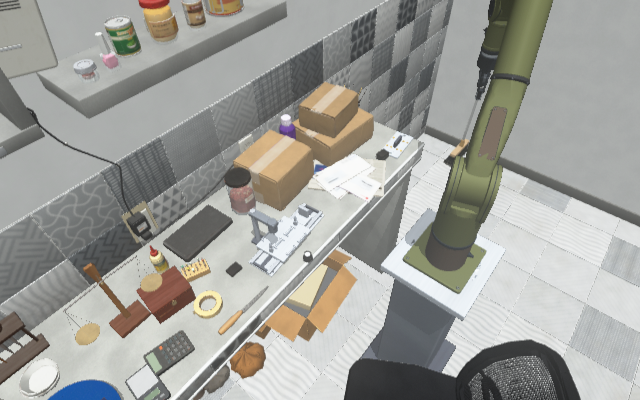

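The top view shows the carrier at crop (175,175), tab around (262,165), a lone block at (42,138), and a dark block or stack at (592,193) beside the template at (667,200). I'll make a metric orthographic map from the top depth.

Run:
```python
from h import *
p,d=img('top')
ds=np.median([d]+[img('top')[1] for _ in range(4)],0)
np.save('d0.npy',ds);np.save('p0.npy',p)
C=cloud('top',ds)
g=p.mean(2)
# counter height
m=(C[...,0]>.36)&(C[...,0]<.5)&(abs(C[...,2])<.01);print('counter z',np.median(C[m][:,2]))
dark=(p.max(2)<55)&(C[...,2]>.006)&(C[...,2]<.06)&(C[...,0]>.33)&(C[...,0]<.56)&(C[...,1]>-.5)&(C[...,1]<.6)
n,l,s,c=cv2.connectedComponentsWithStats(dark.astype(np.uint8))
for i in range(1,n):
    if s[i,4]>15:
        P=C[l==i];z=np.percentile(P[:,2],[10,50,90]);top=P[abs(P[:,2]-z[2])<.006]
        r=cv2.minAreaRect((top[:,:2]*1000).astype(np.float32));print(s[i],c[i],z,r)
# crop of carrier
def crop(n,a,x0,x1,y0,y1,s): return cv2.resize(a[y0:y1,x0:x1],None,fx=s,fy=s,interpolation=cv2.INTER_CUBIC)
A=crop('',p[:,:,::-1],225,330,160,215,7);
Z=np.clip(C[...,2]/.08*255,0,255).astype(np.uint8);B=cv2.applyColorMap(crop('',Z,225,330,160,215,7),cv2.COLORMAP_JET)
cv2.imwrite('pics/car.png',cv2.resize(np.vstack([A,B]),(735,600)) if A.shape[0]*2>600 else np.vstack([A,B]))
```

```text
counter z 0.00018670321447422644
[430 193  13  10 124] [435.88709677 197.71774194] [0.02163691 0.02638694 0.02828654] ((433.1427001953125, -284.38214111328125), (40.64759063720703, 31.364669799804688), 82.03975677490234)
```

View pics/car.png

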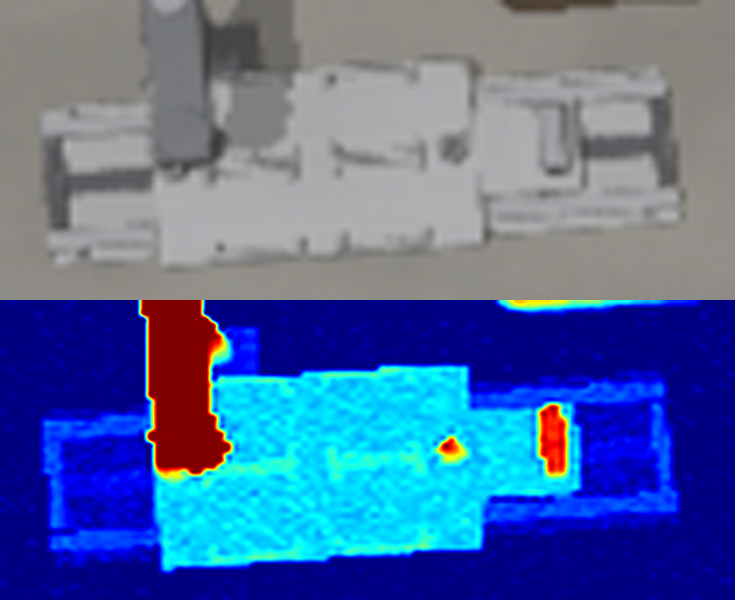

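Run:
```python
from h import *
d=np.load('d0.npy');p=np.load('p0.npy');C=cloud('top',d);X,Y,Z=C[...,0],C[...,1],C[...,2]
def rect(m,t):
    P=C[m]; r=cv2.minAreaRect((P[:,:2]*1000).astype(np.float32));print(t,m.sum(),np.round(r[0],1),np.round(r[1],1),round(r[2],2),np.round(np.median(P,0),4))
R=(X>.38)&(X<.54)&(Y>.08)&(Y<.46)
rect(R&(Z>.006)&(Z<.04)&~((X>.5)&(Y>.33)),'rail+')
rect(R&(Z>.02)&(Z<.045)&(Y<.36),'deck')
for a in (.05,.055,.06):rect(R&(Z>a)&(Z<.08)&(Y<.2),'tab')
rect(R&(Z>.05)&(Z<.08)&(Y>.2)&(Y<.24),'pin')
rect(R&(Z>.095)&(Z<.2)&(Y>.3),'spindle arm')
for k in(.02,.03,.032,.036):
  pass
T=(X>.36)&(X<.5)&(Y<-.3)&(Y>-.5)
rect(T&(Z>.003)&(Z<.05)&(p.max(2)>0)&~((Y>-.315)),'template')
rect(T&(Z>.022)&(Z<.05),'bar')
rect((X>.4)&(X<.47)&(Y>-.315)&(Y<-.25)&(Z>.02),'stack')
Q=(X>.44)&(X<.52)&(Y>.4)&(Y<.56)&(Z>.007)
rect(Q,'blockL');print(p[Q].mean(0))
# colours of deck nests interior (dark block in a nest?)
print(p[R&(Z>.02)&(Z<.045)].max(1).min())
for x in np.arange(.39,.53,.006):
    print(round(x,3),' '.join('%3d'%(1000*np.median(Z[R&(abs(X-x)<.003)&(abs(Y-y)<.003)])) if (R&(abs(X-x)<.003)&(abs(Y-y)<.003)).any() else '  .' for y in np.arange(.36,.14,-.006)))
```

```text
rail+ 2270 [469.3 286.4] [141.3 340.7] 5.0 [0.4535 0.2703 0.0265]
deck 1583 [465.8 260.5] [141.6 198.2] 0.42 [0.4536 0.2713 0.0276]
tab 45 [468.6 172.2] [40.1 10.2] 0.51 [0.4676 0.1707 0.0673]
tab 45 [468.6 172.2] [40.1 10.2] 0.51 [0.4676 0.1707 0.0673]
tab 43 [468.6 172.2] [40.1 10.2] 0.51 [0.4677 0.1736 0.0674]
pin 8 [463.4 220.2] [5.2 8.3] 62.66 [0.4628 0.2205 0.0654]
spindle arm 304 [488.  336.2] [101.2  29. ] 4.59 [0.485  0.3352 0.1575]
template 887 [ 415.3 -395.3] [106.6 160.6] 4.06 [ 0.424  -0.3918  0.0053]
bar 87 [ 424.6 -360.1] [121.4  30.7] 84.75 [ 0.427  -0.3833  0.0324]
stack 125 [ 433.2 -286.8] [45.8 32.2] 81.37 [ 0.4314 -0.2852  0.0265]
blockL 186 [487.  444.6] [124.4  48.5] 56.03 [0.4963 0.4599 0.0133]
[88.37096774 86.83333333 85.90322581]
69
0.39  -1  -1  -1   0   0   0  -1   0  -1   0   0  -1  -1   0   0  -2  -2  -2   0  -1  -3  -2  -1   0  -1  -1   0  -2   0   0   0  -1   0  -2   0   0  -2
0.396  27  27  25  25  27  24  20   0   0   0  -1   0   1   0   0   0  -1   0  -2   0   0   0  -1   0   0  -1  -1  -1   0   0   0   0   0  -1  -1  -1   0
0.402  27  28  26  28  32
[... 2658 characters left out ...]
7  26  27  27  26  26  24  27  26  20  13  15  14  15  14  14  16  15  15  14  15  15
0.51   .   . 158 159  94 156  32  30  28  32  26  27  26  27  26  26  27  28  27  27  28  27  28  26  25   5   6   5  15  15  14  14  15  14  17  15  13
0.516   .   . 157 156 157 157  11   .   .   .   .  26  27  34  34  34  33  33  32  29  27  28  26  26   4   3  -2   4   3   1   5   5   4   5   5   5   4
0.522   .   . 158  95  58 154  11   2   0   1   0   1   .   2   1   .   .   .   .  30  26  27  28  27  13  -1  -2   0  -3   0   0  -1  -1  -1  -3  -1   1
0.528   . 154 161 161  94  51  10   0  -2   0   0   0   0   0   0   0   0   0  -2  -1   0  -1   2  -2   0  -1  -1  -2   0  -2  -2  -1  -2   0  -1  -1  -1
```

```bash
python3 -m inch '[[0,0,-0.04,0.5,0.5,0,0.5],[0,0,-0.085,1,1,0,0.5],[0,0,-0.085,1,1,0,0.5],[0,0,-0.085,1,1,0,0.5],[0,0,-0.085,1,1,0,0.5]]'
python3 -m inch '[[0,0,0,1,1,0,0.5],[0,0,0,1,1,0,0.5],[0,0,0,1,1,0,0.5],[0,0,0,1,1,0,0.5],[0,0,0,1,1,0,0.5]]'
python3 -m inch '[[0,0,0,0.3,1,0,0.5],[0,0,0,0.3,1,0,0.5],[0,0,0,0.3,1,0,0.5],[0,0,0,0.3,1,0,0.5]]'
python3 -m inch '[[0,0,0,0.2,1,0,0.5],[0,0,0,0.2,1,0,0.5],[0,0,0,0.2,1,0,0.5],[0,0,0,0.2,1,0,0.5]]'
python3 -c "
from h import *
s=arm.state();print(s['joint_pos'],s['tcp_rot'])"
```

```text
t: 1.67
position: [0.3229, -0.4812, 0.2316]
tcp_rot: [-0.001, 0.999, 0.049, 0.002]
contact_force: [0.4, 0.2, -0.3]
width: 0.502
finger_force: 0.0
t: 2.08
position: [0.4217, -0.3818, 0.2315]
tcp_rot: [-0.001, 0.999, 0.048, 0.002]
contact_force: [-1.0, 0.3, 0.1]
width: 0.504
finger_force: 0.0
t: 2.42
position: [0.4486, -0.2815, 0.2314]
tcp_rot: [-0.001, 0.999, 0.047, 0.0]
contact_force: [0.5, -0.1, 0.8]
width: 0.503
finger_force: 0.0
t: 2.75
position: [0.4681, -0.1827, 0.2314]
tcp_rot: [-0.001, 0.999, 0.047, 0.0]
contact_force: [-0.5, 0.4, -0.1]
width: 0.499
finger_force: 0.0
[ 0.32753536  0.5284023  -0.07131531  1.93261253  0.05391735  0.68234633
 -1.25312355] [-9.15169292e-04  9.98904324e-01  4.67889841e-02  3.22450737e-04]
```

```bash
python3 -m inch '[[0,0,0,0,1,0,0.5],[0,0,0,0,1,0,0.5],[0,0,0,0,1,0,0.5],[0,0,0,0,1,0,0.5]]'
python3 -m inch '[[0,0,0,0,1,0,0.5],[0,0,0,0,1,0,0.5],[0,0,0,0,1,0,0.5],[0,0,0,0,1,0,0.5]]'
python3 -m inch '[[0,0,0,0,1,0,0.5],[0,0,0,0,1,0,0.5],[0,0,0,0,1,0,0.5],[0,0,0,0,1,0,0.5]]'
python3 -m inch '[[0,0,0,0,0.55,-0.6,0.5],[0,0,0,0,0.55,-0.9,0.5],[0,0,0,0,0.55,-0.9,0.5],[0,0,0,0,0.55,-0.9,0.5],[0,0,0,0,0.55,-0.9,0.5]]'
```

```text
t: 3.08
position: [0.4674, -0.0837, 0.2315]
tcp_rot: [-0.001, 0.999, 0.046, 0.0]
contact_force: [-0.2, 0.0, -0.1]
width: 0.499
finger_force: 0.0
t: 3.42
position: [0.4682, 0.016, 0.2315]
tcp_rot: [-0.0, 0.999, 0.046, 0.001]
contact_force: [-0.2, 0.1, -0.2]
width: 0.499
finger_force: 0.0
t: 3.75
position: [0.4686, 0.116, 0.2315]
tcp_rot: [-0.001, 0.999, 0.046, 0.001]
contact_force: [0.4, -0.8, 0.1]
width: 0.5
finger_force: 0.0
t: 4.17
position: [0.4678, 0.1654, 0.1408]
tcp_rot: [0.002, 0.999, 0.042, -0.001]
contact_force: [-1.0, -0.8, -0.3]
width: 0.502
finger_force: 0.0
```

```bash
python3 -m inch '[[0,0,0,0,0.07,-0.4,0.5],[0,0,0,0,0.07,-0.8,0.5],[0,0,0,0,0.07,-1,0.5],[0,0,0,0,0.07,-1,0.5],[0,0,0,0,0.07,-1,0.5]]'
python3 -m inch '[[0,0,0,0,0,0,0],[0,0,0,0,0,0,0],[0,0,0,0,0,0,0],[0,0,0,0,0,0,0],[0,0,0,0,0,0,0]]' 40
python3 -m inch '[[0,0,0,0.01,-0.15,0,0],[0,0,0,0.026,-0.3,0,0],[0,0,0,0.039,-0.45,0,0],[0,0,0,0.052,-0.6,0,0],[0,0,0,0.052,-0.6,0,0],[0,0,0,0.052,-0.6,0,0]]'
python3 -c "
from h import *
img('top','t2.png');print(arm.state()['position'])"
```

```text
t: 4.58
position: [0.4686, 0.1734, 0.0424]
tcp_rot: [0.001, 0.999, 0.042, 0.001]
contact_force: [0.2, -0.9, 0.2]
width: 0.502
finger_force: 0.0
t: 5.0
position: [0.4689, 0.1755, 0.0435]
tcp_rot: [-0.0, 0.999, 0.044, 0.002]
contact_force: [-0.3, -2.3, 8.1]
width: 0.13
finger_force: 40.6
t: 5.5
position: [0.4746, 0.1141, 0.0435]
tcp_rot: [0.0, 0.999, 0.043, 0.002]
contact_force: [1.5, -1.9, 9.4]
width: 0.133
finger_force: 41.0
[0.47459257 0.11451128 0.04354608]
```

```bash
python3 -m inch '[[0,0,0,0.01,-0.12,0,0],[0,0,0,0.01,-0.12,0,0]]'
python3 -m inch '[[0,0,0,0.005,-0.06,0,0],[0,0,0,0.005,-0.06,0,0]]'
python3 -m inch '[[0,0,0,0.005,-0.06,0,0],[0,0,0,0.005,-0.06,0,0]]'
```

```text
t: 5.72
position: [0.4757, 0.1025, 0.0436]
tcp_rot: [0.0, 0.999, 0.043, 0.003]
contact_force: [0.9, -2.0, 8.9]
width: 0.13
finger_force: 40.9
t: 5.88
position: [0.4761, 0.0989, 0.0435]
tcp_rot: [-0.001, 0.999, 0.044, 0.003]
contact_force: [1.6, 1.5, 8.5]
width: 0.135
finger_force: 41.0
t: 6.05
position: [0.4763, 0.096, 0.0435]
tcp_rot: [-0.003, 0.999, 0.046, 0.003]
contact_force: [1.3, 3.6, 8.6]
width: 0.136
finger_force: 41.1
```

View pics/t2.png

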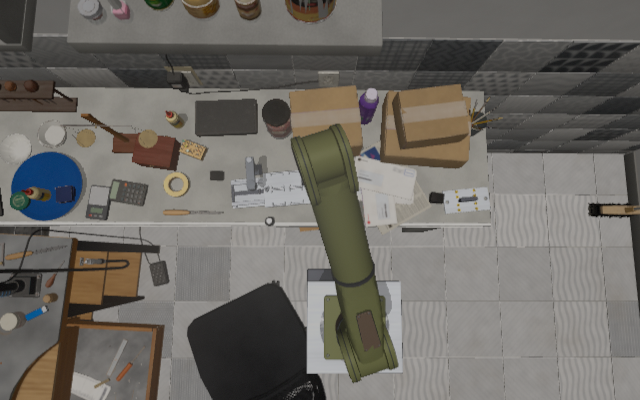

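The picture shows the carrier part way right with the arm over it; blocks at (217,175) and (436,197), template at (466,200). The detent is being felt, so I keep pulling.

```bash
python3 -m inch '[[0,0,0,0.003,-0.03,0,0],[0,0,0,0.003,-0.03,0,0]]'
python3 -m inch '[[0,0,0,0.003,-0.03,0,0],[0,0,0,0.003,-0.03,0,0]]'
python3 -m inch '[[0,0,0,0.003,-0.03,0,0],[0,0,0,0.003,-0.03,0,0]]'
python3 -m inch '[[0,0,0,0.003,-0.03,0,0],[0,0,0,0.003,-0.03,0,0]]'
```

```text
t: 6.22
position: [0.4769, 0.0894, 0.0435]
tcp_rot: [-0.001, 0.999, 0.044, 0.003]
contact_force: [0.8, -2.2, 9.1]
width: 0.133
finger_force: 41.1
t: 6.38
position: [0.4773, 0.0859, 0.0435]
tcp_rot: [-0.0, 0.999, 0.044, 0.003]
contact_force: [1.1, -1.9, 8.6]
width: 0.135
finger_force: 41.2
t: 6.55
position: [0.4774, 0.0845, 0.0435]
tcp_rot: [-0.001, 0.999, 0.045, 0.003]
contact_force: [0.3, 2.5, 8.3]
width: 0.133
finger_force: 41.2
t: 6.72
position: [0.4774, 0.0845, 0.0435]
tcp_rot: [-0.003, 0.999, 0.046, 0.003]
contact_force: [-0.1, 8.9, 9.6]
width: 0.133
finger_force: 41.2
```

```bash
python3 -m inch '[[0,0,0,0,0,0,0.5],[0,0,0,0,0,0,0.5],[0,0,0,0,0,0,0.5],[0,0,0,0,0,0,0.5]]'
python3 -m inch '[[0,0,0,0,0,0.4,0.5],[0,0,0,0,0,0.8,0.5],[0,0,0,0,0,1,0.5],[0,0,0,0,0,1,0.5]]'
python3 -m inch '[[0,0,0,-0.1,-1,0.5,0.7],[0,0,0,-0.1,-1,0.5,0.7],[0,0,0,-0.1,-1,0.5,0.7],[0,0,0,-0.1,-1,0.5,0.7]]'
python3 -m inch '[[0,0,0,-0.1,-1,0,0.7],[0,0,0,-0.1,-1,0,0.7],[0,0,0,-0.1,-1,0,0.7],[0,0,0,-0.1,-1,0,0.7]]'
python3 -m inch '[[0,0,0,-0.1,-1,0,0.7],[0,0,0,-0.1,-1,0,0.7],[0,0,0,-0.1,-1,0,0.7],[0,0,0,-0.1,-1,0,0.7]]'
python3 - <<'E'
from h import *
L=[img('top') for _ in range(5)];p=L[0][0];d=np.median([a[1] for a in L],0)
np.save('d1.npy',d);np.save('p1.npy',p);cv2.imwrite('pics/t3.png',p[:,:,::-1])
C=cloud('top',d);X,Y,Z=C[...,0],C[...,1],C[...,2]
def rect(m,t):
    P=C[m]
    if len(P)<4: return print(t,'none')
    r=cv2.minAreaRect((P[:,:2]*1000).astype(np.float32));print(t,m.sum(),np.round(r[0],1),np.round(r[1],1),round(r[2],2),np.round(P.mean(0),4))
R=(X>.38)&(X<.54)&(Y>.0)&(Y<.32)
rect(R&(Z>.02)&(Z<.045),'deck')
rect(R&(Z>.05)&(Z<.08)&(Y<.11),'tab')
rect(R&(Z>.05)&(Z<.08)&(Y>.11)&(Y<.19),'pin1')
rect(R&(Z>.05)&(Z<.08)&(Y>.22)&(Y<.31),'pin2')
rect((abs(X-.455)<.03)&(Z>.095)&(Z<.2)&(Y>.3)&(Y<.4),'spindle')
rect((X>.37)&(X<.54)&(Z>.147)&(Z<.2)&(Y>.3)&(Y<.4),'arm')
rect((X>.4)&(X<.47)&(Y>-.33)&(Y<-.25)&(Z>.02)&(p.max(2)<60),'stack')
rect((X>.4)&(X<.53)&(Y>.35)&(Y<.47)&(Z>.007)&(p.max(2)<60),'L')
rect((X>.36)&(X<.5)&(Y<-.31)&(Y>-.5)&(Z>.022)&(Z<.05)&(p.max(2)<110),'bar')
rect((X>.36)&(X<.5)&(Y<-.308)&(Y>-.5)&(Z>.003)&(Z<.05)&(p.max(2)>120),'plate')
q=p[:,:,::-1]
u,v=pix('top',[.457,.199,.03])[0].astype(int);print(u,v)
a=q[v-30:v+30,u-50:u+50];b=q[170:225,400:500]
cv2.imwrite('pics/c3.png',cv2.resize(np.vstack([a,b]),None,fx=5,fy=5,interpolation=cv2.INTER_CUBIC))
E
```

```text
t: 7.05
position: [0.4758, 0.0792, 0.0417]
tcp_rot: [0.0, 0.999, 0.043, 0.0]
contact_force: [-0.1, -0.8, -0.1]
width: 0.5
finger_force: 0.0
t: 7.38
position: [0.478, 0.0797, 0.1451]
tcp_rot: [-0.0, 0.999, 0.043, 0.004]
contact_force: [0.4, -0.3, 0.3]
width: 0.502
finger_force: 0.0
t: 7.72
position: [0.4651, -0.0275, 0.1929]
tcp_rot: [0.002, 0.999, 0.039, 0.001]
contact_force: [0.2, -0.4, -0.2]
width: 0.701
finger_force: 0.0
t: 8.05
position: [0.4539, -0.1256, 0.1906]
tcp_rot: [0.001, 0.999, 0.039, -0.001]
contact_force: [-0.4, 0.1, -1.0]
width: 0.701
finger_force: 0.0
t: 8.38
position: [0.4443, -0.2247, 0.1906]
tcp_rot: [0.001, 0.999, 0.04, -0.001]
contact_force: [0.7, 0.8, 1.3]
width: 0.702
finger_force: 0.0
deck 1746 [471.6 139.3] [118.2 285.1] 5.48 [0.4659 0.1903 0.0278]
tab 47 [476.5  85.3] [39.1 10.4] 0.61 [0.4753 0.0852 0.0664]
pin1 9 [470.7 134.5] [7.6 5.9] 71.09 [0.4708 0.1342 0.0637]
pin2 8 [458.  270.5] [6.8 5.8] 89.03 [0.4581 0.27   0.0647]
spindle 152 [460.9 334.3] [46.8 28.9] 6.2 [0.4588 0.3329 0.1547]
arm 284 [487.9 336.4] [101.7  28.1] 4.17 [0.4873 0.3362 0.1576]
stack 133 [ 441.1 -276. ] [60.7 43.8] 77.38 [ 0.4369 -0.2798  0.1079]
L none
bar 26 [ 425.2 -375.1] [10.5 22.9] 2.28 [ 0.425  -0.375   0.0336]
plate 401 [ 412.7 -357.3] [99.6 86.7] 7.23 [ 0.421  -0.3541  0.0056]Traceback (most recent call last):
  File "<stdin>", line 21, in <module>
  File "h.py", line 20, in pix
    q=(np.atleast_2d(P)-np.array(c['xyz']))@R
      ~~~~~~~~~~~~~~~~~~~~~~~~~~~~~~~~~~~~~^~
ValueError: matmul: Input operand 1 has a mismatch in its core dimension 0, with gufunc signature (n?,k),(k,m?)->(n?,m?) (size 4 is different from 3)
```

```bash
python3 - <<'E'
s=open('h.py').read().split('def pix')
s=s[0]+'''def pix(n,P):
    c=arm.calibration(n);K=np.array(c['K']);q=np.array(c['rotation'])
    from scipy.spatial.transform import Rotation
    R=Rotation.from_quat(np.r_[q[1:],q[0]]).as_matrix()
    q=(np.atleast_2d(P)-np.array(c['xyz']))@R
    return np.c_[K[0,0]*q[:,0]/-q[:,2]+K[0,2],K[1,1]*-q[:,1]/-q[:,2]+K[1,2]]
'''
open('h.py','w').write(s)
E
python3 - <<'E'
from h import *
p=np.load('p1.npy');p0=np.load('p0.npy')
# rectified orthophotos: carrier frame at z=.034, 0.5mm/px*... 
def ortho(p,c,yaw,z,hx,hy,s):
    # rows: x descending, cols: y descending
    n,m=int(2*hx*s),int(2*hy*s)
    a=hx-np.arange(n)/s;b=hy-np.arange(m)/s
    A,B=np.meshgrid(a,b,indexing='ij')
    W=np.stack([c[0]+A*np.cos(yaw)-B*np.sin(yaw),c[1]+A*np.sin(yaw)+B*np.cos(yaw),0*A+z],-1).reshape(-1,3)
    q=pix('top',W).reshape(n,m,2).astype(np.float32)
    return cv2.remap(p,q[...,0],q[...,1],cv2.INTER_CUBIC)[:,:,::-1].copy()
o=ortho(p,(.4645,.2021),np.radians(5.3),.034,.08,.13,3000)
for k in range(-120,121,20):
    x=int((.13-k/1000)*3000);cv2.line(o,(x,0),(x,8),(0,0,255),1)
for k in range(-60,61,20):
    x=int((.08-k/1000)*3000);cv2.line(o,(0,x),(8,x),(0,0,255),1)
cv2.imwrite('pics/o1.png',o)
o=ortho(p0,(.43,-.36),0,.01,.08,.13,3000)
cv2.imwrite('pics/o2.png',o)
E
```

```text
(no output)
```

View pics/o1.png

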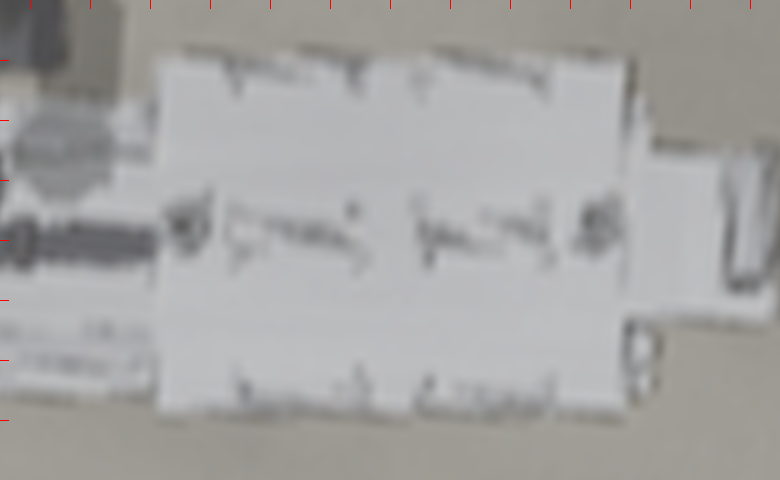

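View pics/o2.png

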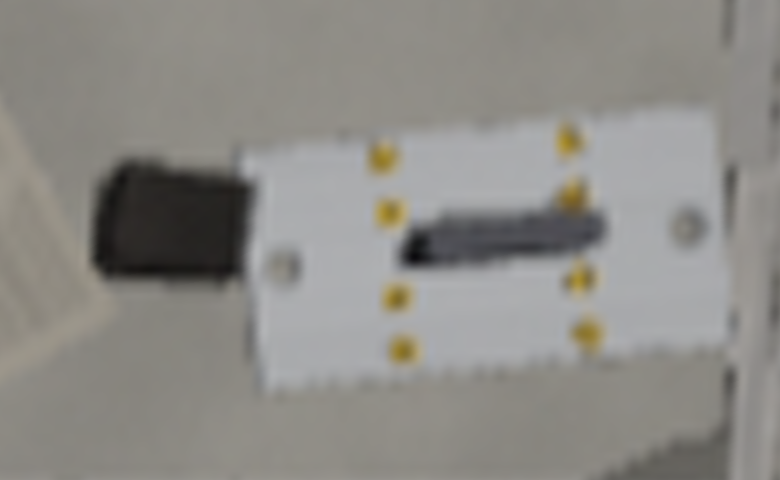

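The carrier ortho shows nest stubs at columns 235/355/420/548, so the nests sit at (±29, ±31) mm about the seat, all empty. The second picture shows a two-high black stack at (170,220), about -8.6° yaw, and the template at (490,245) at about +7°, nearly touching it.

```bash
python3 -m inch '[[0,0,-0.287,-0.11,-0.62,0,0.7],[0,0,-0.287,-0.11,-0.62,0,0.7],[0,0,-0.287,-0.11,-0.62,0,0.7],[0,0,-0.287,-0.11,-0.62,0,0.7],[0,0,-0.287,-0.11,-0.62,0,0.7],[0,0,-0.287,-0.11,-0.62,0,0.7],[0,0,-0.287,-0.11,-0.62,0,0.7],[0,0,-0.287,-0.11,-0.62,0,0.7]]' 40
python3 -m inch '[[0,0,-0.287,0,0,0,0.7],[0,0,-0.287,0,0,0,0.7],[0,0,-0.287,0,0,0,0.7],[0,0,-0.287,0,0,0,0.7],[0,0,-0.287,0,0,0,0.7],[0,0,-0.287,0,0,0,0.7],[0,0,-0.287,0,0,0,0.7],[0,0,-0.287,0,0,0,0.7]]' 40
python3 - <<'E'
from h import *
d=np.load('d0.npy');p=np.load('p0.npy');C=cloud('top',d);X,Y,Z=C[...,0],C[...,1],C[...,2]
def rect(m,t):
    P=C[m];r=cv2.minAreaRect((P[:,:2]*1000).astype(np.float32));print(t,m.sum(),np.round(r[0],1),np.round(r[1],1),round(r[2],2),np.round(P.mean(0),4))
rect((X>.4)&(X<.56)&(Y>.44)&(Y<.56)&(Z>.007)&(Z<.04)&(p.max(2)<75),'L')
rect((X>.36)&(X<.5)&(Y<-.33)&(Y>-.45)&(Z>.022)&(Z<.05),'bar')
m=(X>.36)&(X<.5)&(Y<-.308)&(Y>-.5)&(Z>.003)&(Z<.05)&(p.max(2)>120);m=cv2.morphologyEx(m.astype(np.uint8),cv2.MORPH_OPEN,np.ones((3,3)))>0
rect(m,'plate')
m=(X>.4)&(X<.47)&(Y>-.33)&(Y<-.25)&(Z>.021)&(p.max(2)<60);rect(m,'stack')
print(arm.state()['joint_pos'])
E
```

```text
t: 9.3
position: [0.4353, -0.2802, 0.1912]
tcp_rot: [-0.0, 0.918, -0.396, -0.0]
contact_force: [0.1, 0.3, -0.7]
width: 0.7
finger_force: 0.0
t: 9.97
position: [0.435, -0.2807, 0.1911]
tcp_rot: [-0.0, -0.654, 0.756, 0.0]
contact_force: [-0.1, 0.1, -0.1]
width: 0.703
finger_force: 0.0
L 110 [511.1 476.3] [29.8 44.5] 0.4 [0.51   0.4764 0.0131]
bar 66 [ 426.4 -393.2] [11.6 58.7] 5.22 [ 0.4262 -0.393   0.033 ]
plate 558 [ 426.6 -393.7] [ 80.  160.5] 5.86 [ 0.4231 -0.3886  0.0055]
stack 114 [ 433.5 -284.7] [41.2 32.2] 81.74 [ 0.433  -0.2838  0.0265]
[ 0.26345044  0.63851522  0.36202481  1.94666615 -0.37112145  0.62199367
 -2.42066887]
```

```bash
python3 -m inch '[[0,0,0,-0.02,-0.045,-0.4,0.7],[0,0,0,-0.02,-0.045,-0.8,0.7],[0,0,0,-0.02,-0.045,-1,0.7],[0,0,0,-0.02,-0.045,-1,0.7]]'
python3 -m inch '[[0,0,0,0,0,-0.3,0.7],[0,0,0,0,0,-0.6,0.7],[0,0,0,0,0,-0.75,0.7],[0,0,0,0,0,-0.75,0.7],[0,0,0,0,0,-0.75,0.7]]'
python3 -m inch '[[0,0,0,0,0,0,0],[0,0,0,0,0,0,0],[0,0,0,0,0,0,0],[0,0,0,0,0,0,0],[0,0,0,0,0,0,0]]' 40
python3 -m inch '[[0,0,0,0,0,0.15,0],[0,0,0,0,0,0.3,0],[0,0,0,0,0,0.5,0],[0,0,0,0,0,0.5,0]]'
python3 -c "
from h import *
img('top','t4.png');p=cv2.imread('pics/t4.png')
cv2.imwrite('pics/t4c.png',cv2.resize(p[165:230,390:500],None,fx=6,fy=6))"
```

```text
t: 10.3
position: [0.4307, -0.2839, 0.0877]
tcp_rot: [-0.001, -0.656, 0.755, 0.004]
contact_force: [0.5, 0.4, 0.6]
width: 0.7
finger_force: 0.0
t: 10.72
position: [0.4331, -0.2865, 0.017]
tcp_rot: [0.0, -0.655, 0.756, -0.0]
contact_force: [0.4, 0.1, 0.1]
width: 0.702
finger_force: 0.0
t: 11.13
position: [0.4337, -0.2872, 0.0182]
tcp_rot: [0.0, -0.654, 0.756, -0.002]
contact_force: [0.3, 0.8, 7.3]
width: 0.363
finger_force: 39.6
t: 11.47
position: [0.4343, -0.2879, 0.07]
tcp_rot: [0.001, -0.654, 0.756, -0.003]
contact_force: [0.2, -0.4, -0.3]
width: 0.365
finger_force: 40.3
```

View pics/t4c.png

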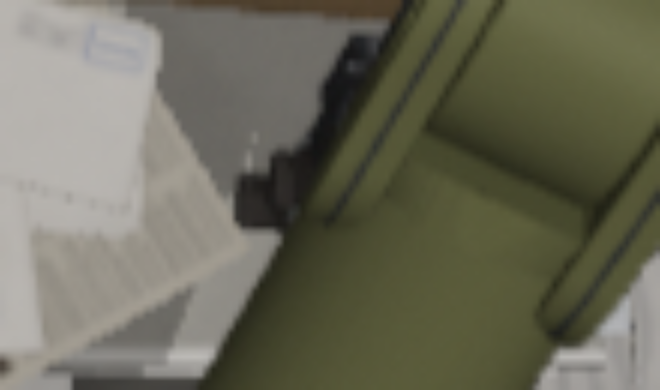

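The block is in the gripper (dark part at (265,205)), 31 mm opening. I'll carry it to the far-right nest.

```bash
python3 -m inch '[[0,0,0,0,0,0.5,0],[0,0,0,0,0.3,0.9,0],[0,0,0,0,0.6,0.9,0],[0,0,0,0,0.6,0.9,0]]'
python3 -m inch '[[0,0,0.14,0.15,1,0,0],[0,0,0.14,0.15,1,0,0],[0,0,0.14,0.15,1,0,0],[0,0,0.14,0.15,1,0,0],[0,0,0.14,0.15,1,0,0]]'
python3 -m inch '[[0,0,0.145,0.15,1,0,0],[0,0,0.145,0.15,1,0,0],[0,0,0.145,0.15,1,0,0],[0,0,0.145,0.15,1,0,0],[0,0,0.145,0.15,1,0,0]]'
python3 -m inch '[[0,0,0.145,0.15,1,0,0],[0,0,0.145,0.15,1,0,0],[0,0,0.145,0.15,1,0,0],[0,0,0.145,0.15,1,0,0],[0,0,0.145,0.15,1,0,0]]'
python3 -m inch '[[0,0,0.145,0.15,1,0,0],[0,0,0.145,0.15,1,0,0],[0,0,0.145,0.15,1,0,0],[0,0,0.145,0.15,1,0,0],[0,0,0.145,0.15,1,0,0]]'
python3 -c "
from h import *
import math
s=arm.state();q=s['tcp_rot'];print(s['position'],2*math.degrees(math.atan2(q[2],q[1])),s['joint_pos'])"
```

```text
t: 11.85
position: [0.4339, -0.219, 0.158]
tcp_rot: [0.002, -0.658, 0.753, 0.002]
contact_force: [0.4, 1.2, -0.5]
width: 0.36
finger_force: 40.3
t: 12.27
position: [0.4475, -0.1245, 0.1559]
tcp_rot: [-0.0, 0.805, -0.593, -0.001]
contact_force: [-0.9, -0.5, 0.2]
width: 0.36
finger_force: 40.3
t: 12.68
position: [0.4626, -0.0259, 0.156]
tcp_rot: [-0.0, 0.918, -0.398, -0.0]
contact_force: [-0.5, 0.2, -1.0]
width: 0.358
finger_force: 40.3
t: 13.1
position: [0.4777, 0.0732, 0.156]
tcp_rot: [0.0, 0.983, -0.182, -0.0]
contact_force: [-0.3, -1.0, -0.8]
width: 0.364
finger_force: 40.2
t: 13.52
position: [0.4928, 0.1725, 0.1559]
tcp_rot: [0.0, 0.999, 0.044, -0.0]
contact_force: [-0.5, -0.2, 0.2]
width: 0.362
finger_force: 40.3
[0.49277407 0.17246685 0.1559322 ] 4.997280566475832 [-0.40482138  0.66843986 -0.03309485  1.95296475  0.04175905  0.52165077
 -1.950602  ]
```

```bash
python3 -m inch '[[0,0,0,0.034,0.02,-0.4,0],[0,0,0,0.034,0.02,-0.8,0],[0,0,0,0.034,0.02,-1,0],[0,0,0,0.034,0.02,-1,0],[0,0,0,0.034,0.02,-1,0]]'
python3 -m inch '[[0,0,0,0,0,-0.1,0],[0,0,0,0,0,-0.2,0],[0,0,0,0,0,-0.2,0]]'
python3 -c "
from h import *
s=arm.state();print(s['position'])
p,d=img('top');q,e=img('scene');np.save('e.npy',e)
cv2.imwrite('pics/t5.png',np.hstack([cv2.resize(p[150:220,225:330,::-1],(390,260),interpolation=cv2.INTER_CUBIC),cv2.resize(q[170:260,240:375,::-1],(390,260),interpolation=cv2.INTER_CUBIC)]))
"
```

```text
t: 13.93
position: [0.4955, 0.1724, 0.0557]
tcp_rot: [0.002, 0.999, 0.042, -0.001]
contact_force: [-0.3, 0.3, -0.6]
width: 0.362
finger_force: 40.2
t: 14.18
position: [0.4962, 0.175, 0.0358]
tcp_rot: [0.0, 0.999, 0.045, 0.0]
contact_force: [1.3, 0.4, -1.2]
width: 0.36
finger_force: 40.2
[0.49623537 0.17501437 0.03584896]
```

View pics/t5.png

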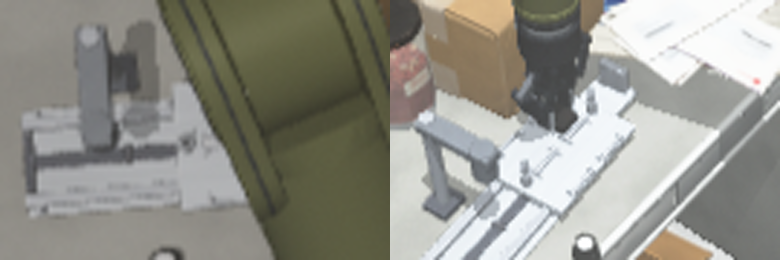

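```bash
python3 -m inch '[[0,0,0,0,0,-0.025,0],[0,0,0,0,0,-0.025,0]]'
python3 -m inch '[[0,0,0,0,0,-0.015,0],[0,0,0,0,0,-0.015,0]]'
```

```text
t: 14.45
position: [0.4962, 0.1756, 0.034]
tcp_rot: [-0.0, 0.999, 0.045, 0.0]
contact_force: [-1.0, 0.2, -1.1]
width: 0.359
finger_force: 40.3
t: 14.62
position: [0.4962, 0.1756, 0.0324]
tcp_rot: [-0.0, 0.999, 0.045, 0.0]
contact_force: [1.0, 0.0, -0.9]
width: 0.358
finger_force: 40.3
```

```bash
python3 -m inch '[[0,0,0,0,0,0,0.55],[0,0,0,0,0,0,0.55],[0,0,0,0,0,0,0.55]]'
python3 -m inch '[[0,0,0,0,0,0.4,0.55],[0,0,0,0,0,0.8,0.55],[0,0,0,0,0,1,0.55],[0,0,0,0,0,1,0.55]]'
python3 -m inch '[[0,0,-0.145,-0.15,-1,0.3,0.7],[0,0,-0.145,-0.15,-1,0.3,0.7],[0,0,-0.145,-0.15,-1,0.3,0.7],[0,0,-0.145,-0.15,-1,0.3,0.7],[0,0,-0.145,-0.15,-1,0.3,0.7]]'
python3 -m inch '[[0,0,-0.145,-0.15,-1,0,0.7],[0,0,-0.145,-0.15,-1,0,0.7],[0,0,-0.145,-0.15,-1,0,0.7],[0,0,-0.145,-0.15,-1,0,0.7],[0,0,-0.145,-0.15,-1,0,0.7]]'
cat > look.py <<'E'
from h import *
import math,sys
L=[img('top') for _ in range(3)];p=L[0][0];d=np.median([a[1] for a in L],0);C=cloud('top',d);X,Y,Z=C[...,0],C[...,1],C[...,2]
def rect(m,t,n=8):
    P=C[m]
    if len(P)<n: return print(t,'none',len(P))
    r=cv2.minAreaRect((P[:,:2]*1000).astype(np.float32));print(t,m.sum(),np.round(r[0],1),np.round(r[1],1),round(r[2],2),np.round(np.median(P,0),4))
dk=(p.max(2)<75)
R=(X>.38)&(X<.54)&(Y>.05)&(Y<.32)
m=(R&dk&(Z>.036)&(Z<.048)).astype(np.uint8)
n,l,s,c=cv2.connectedComponentsWithStats(m)
for i in range(1,n):
    if s[i,4]>25: rect(l==i,'nest block')
m=(X>.36)&(X<.53)&(Y>-.33)&(Y<-.2)&(Z>.007)&(Z<.05)&(p.max(2)<60);rect(m,'rightblock')
rect((X>.4)&(X<.56)&(Y>.44)&(Y<.56)&(Z>.007)&(Z<.04)&dk,'L')
rect((X>.36)&(X<.5)&(Y<-.33)&(Y>-.45)&(Z>.022)&(Z<.05),'bar')
m=(X>.36)&(X<.5)&(Y<-.308)&(Y>-.5)&(Z>.003)&(Z<.05)&(p.max(2)>120);m=cv2.morphologyEx(m.astype(np.uint8),cv2.MORPH_OPEN,np.ones((3,3)))>0
rect(m,'plate')
rect(R&(Z>.05)&(Z<.08)&(Y<.11),'tab');rect(R&(Z>.05)&(Z<.08)&(Y>.11)&(Y<.19),'pin1',4);rect(R&(Z>.05)&(Z<.08)&(Y>.22)&(Y<.31),'pin2',4)
s=arm.state();q=s['tcp_rot'];print(s['t'],s['position'],2*math.degrees(math.atan2(q[2],q[1])))
E
python3 look.py
```

```text
t: 14.87
position: [0.4959, 0.1754, 0.0324]
tcp_rot: [0.0, 0.999, 0.045, -0.0]
contact_force: [0.5, -0.2, -0.1]
width: 0.547
finger_force: 0.0
t: 15.2
position: [0.4986, 0.1763, 0.1364]
tcp_rot: [-0.001, 0.999, 0.045, 0.004]
contact_force: [0.1, -0.5, 0.1]
width: 0.55
finger_force: 0.0
t: 15.62
position: [0.4805, 0.0735, 0.1623]
tcp_rot: [0.001, 0.983, -0.184, -0.0]
contact_force: [0.2, 0.8, -0.8]
width: 0.698
finger_force: 0.0
t: 16.03
position: [0.4656, -0.0251, 0.1617]
tcp_rot: [0.0, 0.917, -0.399, -0.0]
contact_force: [0.1, 0.4, -1.2]
width: 0.7
finger_force: 0.0
nest block 98 [495.2 176.5] [40.3 27.5] 5.64 [0.4959 0.1766 0.0411]
rightblock 99 [ 433.4 -284.1] [29.2 39.5] 0.96 [ 0.433  -0.2825  0.013 ]
L 105 [511.1 476.5] [29.7 44.9] 0.4 [0.5104 0.4775 0.0128]
bar 69 [ 388.9 -407.9] [12.3 59.8] 5.18 [ 0.3891 -0.4061  0.0341]
plate 374 [ 396.1 -407.8] [ 70.6 152.4] 0.04 [ 0.3892 -0.4123  0.0054]
tab 47 [476.   85.4] [10.1 39.9] 89.84 [0.4749 0.0867 0.0672]
pin1 8 [472.1 133.8] [6.9 6.7] 0.27 [0.4708 0.1338 0.0636]
pin2 10 [457.8 269.7] [9.2 5.6] 83.09 [0.4573 0.2686 0.0649]
16.1833 [ 0.46614133 -0.02290836  0.16189768] -46.62721405935515
```

```bash
python3 -m inch '[[0,0,-0.118,-0.15,-1,0,0.7],[0,0,-0.118,-0.15,-1,0,0.7],[0,0,-0.118,-0.15,-1,0,0.7],[0,0,-0.118,-0.15,-1,0,0.7],[0,0,-0.118,-0.15,-1,0,0.7]]'
python3 -m inch '[[0,0,-0.118,-0.15,-1,0,0.7],[0,0,-0.118,-0.15,-1,0,0.7],[0,0,-0.118,-0.15,-1,0,0.7],[0,0,-0.118,-0.15,-1,0,0.7],[0,0,-0.118,-0.15,-1,0,0.7]]'
python3 -m inch '[[0,0,0,-0.02,-0.6,-0.5,0.7],[0,0,0,-0.02,-0.6,-0.9,0.7],[0,0,0,-0.02,-0.6,-0.9,0.7],[0,0,0,-0.02,-0.6,-0.9,0.7],[0,0,0,-0.02,-0.6,-0.9,0.7]]'
python3 -c "
from h import *
import math
s=arm.state();q=s['tcp_rot'];print(s['position'],2*math.degrees(math.atan2(q[2],q[1])),s['joint_pos'][6])"
```

```text
t: 16.6
position: [0.4511, -0.1243, 0.1621]
tcp_rot: [-0.0, 0.829, -0.56, -0.0]
contact_force: [0.1, 1.3, 0.4]
width: 0.7
finger_force: 0.0
t: 17.02
position: [0.4366, -0.2231, 0.162]
tcp_rot: [-0.0, 0.712, -0.702, -0.001]
contact_force: [-0.1, 0.7, 0.1]
width: 0.701
finger_force: 0.0
t: 17.43
position: [0.4341, -0.2815, 0.0715]
tcp_rot: [-0.001, 0.712, -0.702, -0.002]
contact_force: [-0.1, -0.2, 0.2]
width: 0.699
finger_force: 0.0
[ 0.43414117 -0.28147111  0.07148793] -89.20795912140478 -2.2251715077542773
```

```bash
python3 -m inch '[[0,0,0,0,-0.02,-0.3,0.7],[0,0,0,0,-0.02,-0.6,0.7],[0,0,0,0,-0.02,-0.65,0.7],[0,0,0,0,-0.02,-0.65,0.7]]'
python3 -m inch '[[0,0,0,0,0,0,0],[0,0,0,0,0,0,0],[0,0,0,0,0,0,0],[0,0,0,0,0,0,0],[0,0,0,0,0,0,0]]' 40
python3 -m inch '[[0,0,0,0,0,0.3,0],[0,0,0,0,0,0.7,0],[0,0,0,0,0,1,0],[0,0,0,0,0,1,0]]'
python3 -c "
from h import *
import math
s=arm.state();q=s['tcp_rot'];print(s['position'],2*math.degrees(math.atan2(q[2],q[1])),s['joint_pos'][6])"
```

```text
t: 17.77
position: [0.4345, -0.2839, 0.0076]
tcp_rot: [-0.001, 0.712, -0.702, -0.001]
contact_force: [-0.1, -0.8, -0.5]
width: 0.699
finger_force: 0.0
t: 18.18
position: [0.4351, -0.2866, 0.0096]
tcp_rot: [-0.001, 0.711, -0.704, 0.001]
contact_force: [-0.0, 0.9, 7.3]
width: 0.356
finger_force: 39.0
t: 18.52
position: [0.4369, -0.2887, 0.1137]
tcp_rot: [-0.001, 0.71, -0.704, 0.005]
contact_force: [0.4, 0.4, 0.0]
width: 0.359
finger_force: 40.2
[ 0.43685878 -0.28872779  0.11367683] -89.47782654227589 -2.2353158526583288
```

```bash
python3 -m inch '[[0,0,0.105,0.1,1,0.4,0],[0,0,0.105,0.1,1,0.4,0],[0,0,0.105,0.1,1,0.4,0],[0,0,0.105,0.1,1,0.4,0],[0,0,0.105,0.1,1,0.4,0]]'
python3 -m inch '[[0,0,0.105,0.1,1,0,0],[0,0,0.105,0.1,1,0,0],[0,0,0.105,0.1,1,0,0],[0,0,0.105,0.1,1,0,0]]'
python3 -m inch '[[0,0,0.105,0.1,1,0,0],[0,0,0.105,0.1,1,0,0],[0,0,0.105,0.1,1,0,0],[0,0,0.105,0.1,1,0,0]]'
python3 -m inch '[[0,0,0.105,0.1,1,0,0],[0,0,0.105,0.1,1,0,0],[0,0,0.105,0.1,1,0,0],[0,0,0.105,0.1,1,0,0]]'
python3 -m inch '[[0,0,0.105,0.1,1,0,0],[0,0,0.105,0.1,1,0,0],[0,0,0.105,0.1,1,0,0],[0,0,0.105,0.1,1,0,0],[0,0,0.105,0.1,1,0,0]]'
python3 -c "
from h import *
import math
s=arm.state();q=s['tcp_rot'];print(s['position'],2*math.degrees(math.atan2(q[2],q[1])),s['joint_pos'][6])"
```

```text
t: 18.93
position: [0.4448, -0.185, 0.1486]
tcp_rot: [-0.001, 0.817, -0.576, 0.001]
contact_force: [-0.4, -0.3, -0.3]
width: 0.35
finger_force: 40.1
t: 19.27
position: [0.4544, -0.0826, 0.1472]
tcp_rot: [-0.001, 0.902, -0.432, -0.001]
contact_force: [0.5, -0.3, -0.9]
width: 0.356
finger_force: 40.1
t: 19.6
position: [0.4651, 0.0168, 0.1473]
tcp_rot: [-0.001, 0.96, -0.279, 0.0]
contact_force: [-0.5, -0.1, -0.4]
width: 0.349
finger_force: 40.1
t: 19.93
position: [0.4754, 0.1169, 0.1473]
tcp_rot: [-0.001, 0.993, -0.118, 0.001]
contact_force: [0.5, 0.4, -0.6]
width: 0.355
finger_force: 40.1
t: 20.35
position: [0.4847, 0.2114, 0.1471]
tcp_rot: [0.001, 0.999, 0.042, -0.0]
contact_force: [0.2, -1.1, -0.5]
width: 0.354
finger_force: 40.1
[0.48466624 0.21142991 0.14708924] 4.800699959869098 -1.9949432080243807
```

```bash
python3 -m inch '[[0,0,0,0.07,0.25,0,0],[0,0,0,0.07,0.25,-0.3,0],[0,0,0,0.07,0.25,-0.7,0],[0,0,0,0.07,0.25,-0.95,0],[0,0,0,0.07,0.25,-0.95,0],[0,0,0,0.07,0.25,-0.95,0]]'
python3 -m inch '[[0,0,0,0,0,-0.05,0],[0,0,0,0,0,-0.1,0],[0,0,0,0,0,-0.1,0],[0,0,0,0,0,-0.1,0]]'
```

```text
t: 20.85
position: [0.4908, 0.2346, 0.0516]
tcp_rot: [0.002, 0.999, 0.041, -0.001]
contact_force: [0.1, 1.0, -0.7]
width: 0.356
finger_force: 40.1
t: 21.18
position: [0.4917, 0.2379, 0.0432]
tcp_rot: [0.0, 0.999, 0.043, 0.001]
contact_force: [0.8, -0.6, -0.6]
width: 0.351
finger_force: 40.1
```

```bash
python3 -m inch '[[0,0,0,0,-0.012,-0.03,0],[0,0,0,0,-0.012,-0.03,0],[0,0,0,0,-0.012,-0.03,0]]'
python3 -m inch '[[0,0,0,0,0,-0.02,0],[0,0,0,0,0,-0.02,0]]'
```

```text
t: 21.43
position: [0.4908, 0.2374, 0.0395]
tcp_rot: [-0.0, 0.999, 0.044, -0.0]
contact_force: [-0.6, 0.2, -0.1]
width: 0.356
finger_force: 40.1
t: 21.6
position: [0.491, 0.2376, 0.0376]
tcp_rot: [-0.0, 0.999, 0.044, 0.0]
contact_force: [-0.0, 0.0, 4.0]
width: 0.352
finger_force: 40.5
```

```bash
python3 -m inch '[[0,0,0,0,0,0,0.55],[0,0,0,0,0,0,0.55],[0,0,0,0,0,0,0.55]]'
python3 -m inch '[[0,0,0,0,0,0.4,0.55],[0,0,0,0,0,0.8,0.55],[0,0,0,0,0,1,0.55],[0,0,0,0,0,1,0.55]]'
python3 -m inch '[[0,0,0,0,0,0.5,0.7],[0,0,0,0,0,0.95,0.7],[0,0,0,0,0,0.95,0.7],[0,0,0,0,0,0.95,0.7]]'
python3 -m inch '[[0,0,0.16,0.05,1,0,0.7],[0,0,0.16,0.05,1,0,0.7],[0,0,0.16,0.05,1,0,0.7],[0,0,0.16,0.05,1,0,0.7],[0,0,0.16,0.05,1,0,0.7]]'
python3 -m inch '[[0,0,0.16,0.1,1,0,0.7],[0,0,0.16,0.1,1,0,0.7],[0,0,0.16,0.1,1,0,0.7],[0,0,0.16,0.1,1,0,0.7],[0,0,0.16,0.1,1,0,0.7]]'
python3 -m inch '[[0,0,0.154,0.05,0.36,0,0.7],[0,0,0.154,0.05,0.36,0,0.7],[0,0,0.154,0.05,0.36,0,0.7],[0,0,0.154,0.05,0.36,0,0.7],[0,0,0.154,0.05,0.36,0,0.7]]'
python3 look.py; python3 -c "
from h import *
print(arm.state()['joint_pos'])"
```

```text
t: 21.85
position: [0.4909, 0.2373, 0.0372]
tcp_rot: [0.0, 0.999, 0.044, -0.0]
contact_force: [0.5, 1.0, 0.2]
width: 0.55
finger_force: 0.0
t: 22.18
position: [0.4937, 0.2385, 0.1415]
tcp_rot: [-0.002, 0.999, 0.044, 0.004]
contact_force: [0.1, -0.3, -0.8]
width: 0.551
finger_force: 0.0
t: 22.52
position: [0.4929, 0.2382, 0.2353]
tcp_rot: [-0.002, 0.999, 0.044, 0.003]
contact_force: [1.1, 0.2, -0.3]
width: 0.702
finger_force: 0.0
t: 22.93
position: [0.4945, 0.3383, 0.2301]
tcp_rot: [-0.0, 0.956, 0.294, -0.002]
contact_force: [-1.0, -0.0, -0.2]
width: 0.698
finger_force: 0.0
t: 23.35
position: [0.5052, 0.437, 0.2302]
tcp_rot: [0.0, 0.854, 0.52, -0.002]
contact_force: [0.7, -1.5, 0.0]
width: 0.697
finger_force: 0.0
t: 23.77
position: [0.5115, 0.4707, 0.2309]
tcp_rot: [0.001, 0.707, 0.708, -0.002]
contact_force: [1.1, 0.6, -0.6]
width: 0.699
finger_force: 0.0
nest block 107 [495.4 175.8] [43.4 29. ] 5.93 [0.4932 0.1749 0.0416]
rightblock none 0
L none 0
bar 68 [ 389.1 -407.2] [12.  59.2] 4.35 [ 0.3891 -0.4068  0.0339]
plate 369 [ 394.8 -404.8] [ 67.1 154.3] 5.91 [ 0.4027 -0.3991  0.0055]
tab 48 [476.3  85.3] [38.9 10.3] 0.85 [0.4751 0.0852 0.0673]
pin1 7 [471.5 133.8] [7.3 6.7] 0.42 [0.4707 0.1338 0.0674]
pin2 none 0
23.9167 [0.51130045 0.47172923 0.23172166] 89.96364043206138
[-0.62659669  0.8094514  -0.38961803  1.31426339  0.31789301  1.08014383
 -1.05755871]
```

```bash
python3 -m inch '[[0,0,0,0,0.055,-0.4,0.7],[0,0,0,0,0.055,-0.8,0.7],[0,0,0,0,0.055,-1,0.7],[0,0,0,0,0.055,-1,0.7]]'
python3 -m inch '[[0,0,0,0,0,-0.4,0.7],[0,0,0,0,0,-0.8,0.7],[0,0,0,0,0,-1,0.7],[0,0,0,0,0,-1,0.7]]'
python3 -m inch '[[0,0,0,0,0,-0.24,0.7],[0,0,0,0,0,-0.24,0.7],[0,0,0,0,0,-0.24,0.7]]'
python3 -m inch '[[0,0,0,0,0,0,0],[0,0,0,0,0,0,0],[0,0,0,0,0,0,0],[0,0,0,0,0,0,0],[0,0,0,0,0,0,0]]' 40
python3 -m inch '[[0,0,0,0,0,0.3,0],[0,0,0,0,0,0.7,0],[0,0,0,0,0,1,0],[0,0,0,0,0,1,0]]'
python3 -m inch '[[0,0,0,0,0,0.3,0],[0,0,0,0,0,0.7,0],[0,0,0,0,0,1,0],[0,0,0,0,0,1,0]]'
python3 -c "
from h import *
print(arm.state()['position'])"
```

```text
t: 24.25
position: [0.5084, 0.4748, 0.1264]
tcp_rot: [0.001, 0.706, 0.708, -0.006]
contact_force: [-0.1, -1.1, 0.1]
width: 0.698
finger_force: 0.0
t: 24.58
position: [0.5092, 0.4759, 0.0286]
tcp_rot: [0.001, 0.706, 0.708, -0.004]
contact_force: [-0.2, 0.1, -0.7]
width: 0.699
finger_force: 0.0
t: 24.83
position: [0.5116, 0.4791, 0.01]
tcp_rot: [0.0, 0.705, 0.709, 0.001]
contact_force: [-0.4, 0.8, 0.0]
width: 0.702
finger_force: 0.0
t: 25.25
position: [0.512, 0.4798, 0.011]
tcp_rot: [-0.0, 0.705, 0.709, 0.002]
contact_force: [-0.5, -0.3, 6.0]
width: 0.352
finger_force: 39.0
t: 25.58
position: [0.5144, 0.483, 0.1171]
tcp_rot: [-0.001, 0.705, 0.709, 0.007]
contact_force: [0.4, 0.4, -0.8]
width: 0.344
finger_force: 39.6
t: 25.92
position: [0.5137, 0.4825, 0.2172]
tcp_rot: [-0.001, 0.705, 0.709, 0.008]
contact_force: [0.9, 1.0, 0.3]
width: 0.353
finger_force: 39.8
[0.51374275 0.4825211  0.21723834]
```

```bash
python3 -m inch '[[0,0,-0.157,-0.26,-0.83,0.1,0],[0,0,-0.157,-0.26,-0.83,0.1,0],[0,0,-0.157,-0.26,-0.83,0.1,0],[0,0,-0.157,-0.26,-0.83,0.1,0],[0,0,-0.157,-0.26,-0.83,0.1,0]]'
python3 -m inch '[[0,0,-0.157,-0.26,-0.83,0,0],[0,0,-0.157,-0.26,-0.83,0,0],[0,0,-0.157,-0.26,-0.83,0,0],[0,0,-0.157,-0.26,-0.83,0,0],[0,0,-0.157,-0.26,-0.83,0,0]]'
python3 -m inch '[[0,0,-0.157,-0.26,-0.83,0,0],[0,0,-0.157,-0.26,-0.83,0,0],[0,0,-0.157,-0.26,-0.83,0,0],[0,0,-0.157,-0.26,-0.83,0,0],[0,0,-0.157,-0.26,-0.83,0,0],[0,0,-0.157,-0.26,-0.83,0,0]]'
python3 -c "
from h import *
import math
s=arm.state();q=s['tcp_rot'];print(s['position'],2*math.degrees(math.atan2(q[2],q[1])),s['joint_pos'])"
```

```text
t: 26.33
position: [0.4851, 0.3949, 0.2195]
tcp_rot: [0.0, 0.858, 0.514, 0.001]
contact_force: [-0.0, 0.2, 0.0]
width: 0.353
finger_force: 39.8
t: 26.75
position: [0.459, 0.3129, 0.2189]
tcp_rot: [-0.0, 0.957, 0.291, 0.001]
contact_force: [0.4, -0.1, -0.0]
width: 0.347
finger_force: 39.8
t: 27.25
position: [0.4334, 0.2312, 0.2185]
tcp_rot: [-0.001, 0.999, 0.053, 0.001]
contact_force: [0.5, 0.4, -0.5]
width: 0.353
finger_force: 39.9
[0.43342413 0.23119076 0.21854058] 6.0641618181390475 [-5.83665351e-01  5.34408861e-01 -7.83931961e-05  1.98268292e+00
 -3.83782286e-04  6.22968820e-01 -2.04837800e+00]
```

```bash
python3 -m inch '[[0,0,0,0.02,0.01,-0.4,0],[0,0,0,0.02,0.01,-0.8,0],[0,0,0,0.02,0.01,-0.8,0],[0,0,0,0.02,0.01,-0.8,0]]'
python3 -m inch '[[0,0,-0.004,0,0,-0.4,0],[0,0,-0.004,0,0,-0.8,0],[0,0,-0.004,0,0,-0.87,0],[0,0,-0.004,0,0,-0.87,0],[0,0,-0.004,0,0,-0.87,0],[0,0,-0.004,0,0,-0.87,0]]'
```

```text
t: 27.58
position: [0.4336, 0.2309, 0.1369]
tcp_rot: [0.001, 0.999, 0.051, -0.002]
contact_force: [0.4, 0.5, 0.4]
width: 0.348
finger_force: 40.0
t: 28.08
position: [0.4367, 0.2318, 0.0541]
tcp_rot: [-0.001, 0.999, 0.043, 0.002]
contact_force: [0.1, 1.2, -0.3]
width: 0.348
finger_force: 40.0
```

```bash
python3 -m inch '[[0,0,0,-0.01,0,-0.06,0],[0,0,0,-0.01,0,-0.1,0],[0,0,0,-0.01,0,-0.13,0],[0,0,0,-0.01,0,-0.13,0]]'
python3 -m inch '[[0,0,0,0,0,-0.025,0],[0,0,0,0,0,-0.025,0]]'
```

```text
t: 28.42
position: [0.4368, 0.232, 0.0406]
tcp_rot: [-0.002, 0.999, 0.042, 0.003]
contact_force: [1.3, 0.3, 15.9]
width: 0.347
finger_force: 45.3
t: 28.58
position: [0.4372, 0.2324, 0.0397]
tcp_rot: [-0.002, 0.999, 0.043, 0.004]
contact_force: [0.5, 0.2, 33.6]
width: 0.35
finger_force: 49.9
```

```bash
python3 -m inch '[[0,0,0,0,0,0.03,0],[0,0,0,0,0,0.03,0.55],[0,0,0,0,0,0.03,0.55],[0,0,0,0,0,0.03,0.55]]'
python3 -m inch '[[0,0,0,0,0,0.4,0.55],[0,0,0,0,0,0.8,0.55],[0,0,0,0,0,1,0.55],[0,0,0,0,0,1,0.55]]'
python3 -m inch '[[0,0,0,0,-1,0.2,0.55],[0,0,0,0,-1,0.2,0.55],[0,0,0,0,-1,0.2,0.55],[0,0,0,0,-1,0.2,0.55]]'
python3 -m inch '[[0,0,0,0,-1,0,0.55],[0,0,0,0,-1,0,0.55],[0,0,0,0,-1,0,0.55],[0,0,0,0,-1,0,0.55]]'
python3 -m inch '[[0,0,0,0,-1,0,0.55],[0,0,0,0,-1,0,0.55],[0,0,0,0,-1,0,0.55],[0,0,0,0,-1,0,0.55]]'
python3 look.py
python3 -c "
from h import *
print(arm.state()['joint_pos'])
p,d=img('top');cv2.imwrite('pics/t6.png',p[:,:,::-1])
C=cloud('top',d)
m=(p.max(2)<75)&(C[...,0]>.35)&(C[...,0]<.54)&(C[...,1]>.1)&(C[...,1]<.3);print(C[m][:,2].mean())
a=p[160:215,230:330,::-1];cv2.imwrite('pics/t6c.png',cv2.resize(a,None,fx=7,fy=7,interpolation=cv2.INTER_CUBIC))"
```

```text
t: 28.92
position: [0.4338, 0.2307, 0.0389]
tcp_rot: [0.0, 0.999, 0.042, -0.0]
contact_force: [-0.7, 0.0, -0.4]
width: 0.55
finger_force: 0.0
t: 29.25
position: [0.4358, 0.2317, 0.1421]
tcp_rot: [-0.002, 0.999, 0.042, 0.003]
contact_force: [0.7, -0.1, -0.8]
width: 0.547
finger_force: 0.0
t: 29.58
position: [0.4329, 0.1247, 0.1586]
tcp_rot: [0.002, 0.999, 0.038, -0.001]
contact_force: [-0.1, 1.2, 0.0]
width: 0.55
finger_force: 0.0
t: 29.92
position: [0.4329, 0.0263, 0.158]
tcp_rot: [0.001, 0.999, 0.039, -0.001]
contact_force: [-0.3, 1.1, 0.3]
width: 0.55
finger_force: 0.0
t: 30.25
position: [0.4336, -0.0727, 0.158]
tcp_rot: [0.001, 0.999, 0.039, -0.001]
contact_force: [-0.5, -0.5, 0.2]
width: 0.55
finger_force: 0.0
nest block 97 [494.8 178.1] [38.8 27.4] 1.05 [0.4961 0.1782 0.0413]
nest block 100 [489.4 239.4] [42.1 27.6] 1.18 [0.4923 0.2393 0.0413]
nest block 93 [430.9 231.7] [42.2 27.2] 1.58 [0.4335 0.232  0.0442]
rightblock none 0
L none 0
bar 20 [ 391.2 -428.9] [10.7 16.4] 2.32 [ 0.3908 -0.4295  0.0348]
plate 108 [ 398.  -460.9] [60.  49.3] 0.21 [ 0.4032 -0.4626  0.0052]
tab 47 [476.1  85.4] [39.  10.4] 0.96 [0.4746 0.0867 0.0672]
pin1 7 [470.9 135.5] [3.4 7.5] 89.35 [0.4702 0.1371 0.0675]
pin2 9 [440.1 252.3] [59.7  7.2] 43.43 [0.4572 0.2697 0.0653]
30.4 [ 0.43421335 -0.06736119  0.15831557] 4.979247099714359
[ 0.11286745  0.59212748 -0.09729139  2.1827293   0.14531906  0.37295545
 -1.58731097]
0.04155357545194352
```

View pics/t6c.png

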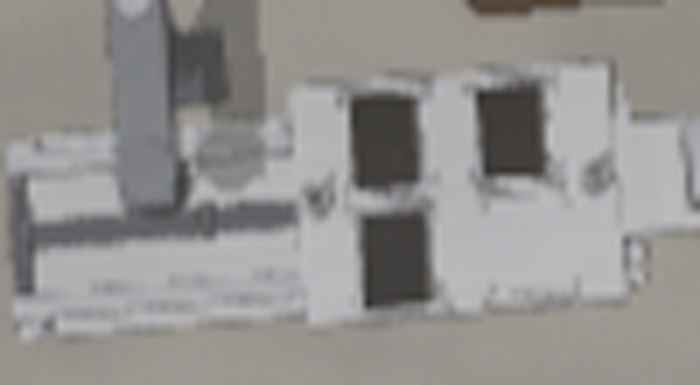

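View pics/t6.png

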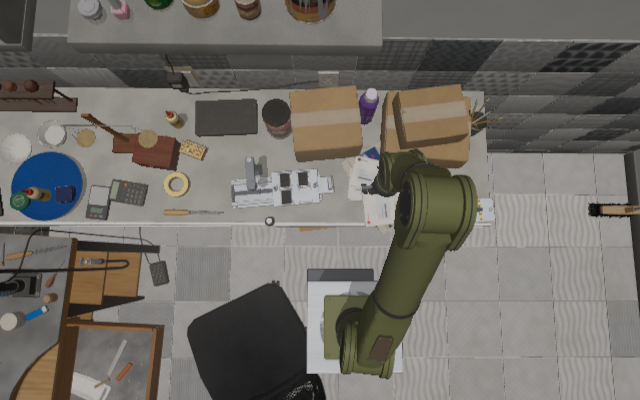

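Three blocks are in nests at crop (385,140), (510,130) and (395,258); the last reads a bit high, so I check its tilt.

Run:
```python
from h import *
D=[img('top') for _ in range(6)];p=D[0][0];d=np.mean([a[1] for a in D],0);C=cloud('top',d);yw=np.radians(5.3)
m=(p.max(2)<75)&(C[...,2]>.03)&(C[...,2]<.06)
S=np.array([.4645,.2021])
q=C[...,:2]-S;u=q[...,0]*np.cos(yw)+q[...,1]*np.sin(yw);v=-q[...,0]*np.sin(yw)+q[...,1]*np.cos(yw)
for n,(a,b) in dict(A=(.029,-.031),B=(.029,.031),D=(-.029,.031)).items():
    k=m&(abs(u-a)<.027)&(abs(v-b)<.02)
    P=np.c_[u[k]-a,v[k]-b,np.ones(k.sum())];c,*_=np.linalg.lstsq(P,C[k][:,2],rcond=None)
    r=cv2.minAreaRect((P[:,:2]*1000).astype(np.float32))
    print(n,k.sum(),np.round(c,3),np.round(P[:,:2].min(0),4),np.round(P[:,:2].max(0),4),'mean',np.round(P[:,:2].mean(0),4),r[2])
```

```text
A 97 [0.005 0.009 0.041] [-0.0211 -0.0107] [0.0188 0.0168] mean [-0.0007  0.003 ] 85.17977905273438
B 100 [-0.004  0.019  0.041] [-0.0207 -0.0112] [0.0207 0.0167] mean [0.0008 0.0027] 86.3428955078125
D 103 [-0.137 -0.013  0.044] [-0.022  -0.0121] [0.0199 0.0163] mean [-0.0014  0.0023] 86.49927520751953
```

Block D leans on its outer (-x) wall; I'll regrip and shift it about 4 mm to +x.

```bash
python3 -m inch '[[0,0,0,0,1,0,0.6],[0,0,0,0,1,0,0.6],[0,0,0,0,1,0,0.6],[0,0,0,0,1,0,0.6]]'
python3 -m inch '[[0,0,0,0,1,0,0.6],[0,0,0,0,1,0,0.6],[0,0,0,0,1,0,0.6],[0,0,0,0,1,0,0.6]]'
python3 -m inch '[[0,0,0,0,1,0,0.6],[0,0,0,0,1,0,0.6],[0,0,0,0,1,-0.3,0.6],[0,0,0,0,1,-0.7,0.6],[0,0,0,0,1,-0.7,0.6],[0,0,0,0,1,-0.7,0.6]]'
```

```text
t: 31.08
position: [0.4343, 0.0363, 0.1589]
tcp_rot: [-0.002, 0.999, 0.047, 0.001]
contact_force: [0.0, -0.2, 0.3]
width: 0.595
finger_force: 0.0
t: 31.42
position: [0.4343, 0.1358, 0.1589]
tcp_rot: [-0.002, 0.999, 0.046, 0.001]
contact_force: [-0.1, 0.1, 0.1]
width: 0.604
finger_force: 0.0
t: 31.92
position: [0.4324, 0.2279, 0.0874]
tcp_rot: [0.002, 0.999, 0.042, -0.003]
contact_force: [-0.0, 0.4, 1.0]
width: 0.603
finger_force: 0.0
```

```bash
python3 -m inch '[[0,0,0,0,0.02,-0.3,0.6],[0,0,0,0,0.02,-0.44,0.6],[0,0,0,0,0.02,-0.44,0.6],[0,0,0,0,0.02,-0.44,0.6]]'
python3 -m inch '[[0,0,0,0,0,0,0],[0,0,0,0,0,0,0],[0,0,0,0,0,0,0],[0,0,0,0,0,0,0],[0,0,0,0,0,0,0]]' 30
python3 -m inch '[[0,0,0,0,0,0.02,0],[0,0,0,0.02,0,0.02,0],[0,0,0,0.04,0,0.02,0],[0,0,0,0.04,0,0.02,0],[0,0,0,0.04,0,0.02,0]]'
```

```text
t: 32.25
position: [0.4351, 0.2314, 0.0469]
tcp_rot: [0.0, 0.999, 0.041, 0.001]
contact_force: [0.2, -0.0, -0.1]
width: 0.603
finger_force: 0.0
t: 32.67
position: [0.4346, 0.2329, 0.0456]
tcp_rot: [-0.0, 0.999, 0.042, 0.001]
contact_force: [1.0, 0.6, 6.0]
width: 0.001
finger_force: 2.9
t: 33.08
position: [0.438, 0.2326, 0.0467]
tcp_rot: [0.0, 0.999, 0.042, -0.0]
contact_force: [-0.3, 0.4, -0.1]
width: 0.002
finger_force: 0.0
```

```bash
python3 -m inch '[[0,0,0,0,0,0.1,0.6],[0,0,0,-0.035,0,0.1,0.6],[0,0,0,-0.035,0,0.1,0.6],[0,0,0,-0.035,0,0.1,0.6],[0,0,0,-0.035,0,-0.07,0.6],[0,0,0,-0.035,0,-0.07,0.6],[0,0,0,-0.035,0,-0.07,0.6]]'
python3 -m inch '[[0,0,0,0,0,0,0],[0,0,0,0,0,0,0],[0,0,0,0,0,0,0],[0,0,0,0,0,0,0],[0,0,0,0,0,0,0]]' 30
```

```text
t: 33.67
position: [0.4338, 0.2324, 0.0394]
tcp_rot: [0.0, 0.999, 0.042, -0.001]
contact_force: [1.7, 0.2, 0.0]
width: 0.594
finger_force: 0.0
t: 34.08
position: [0.4345, 0.2328, 0.0403]
tcp_rot: [-0.0, 0.999, 0.042, 0.0]
contact_force: [-1.2, -0.4, 4.3]
width: 0.357
finger_force: 29.9
```

```bash
python3 -m inch '[[0,0,0,0,0,0.03,0],[0,0,0,0.02,0,0.03,0],[0,0,0,0.04,0,0.03,0],[0,0,0,0.04,0,0.03,0],[0,0,0,0.04,0,0.03,0]]'
python3 -m inch '[[0,0,0,0,0,0,0.6],[0,0,0,0,0,0,0.6],[0,0,0,0,0,0,0.6],[0,0,0,0,0,0.4,0.6],[0,0,0,0,0,0.9,0.6],[0,0,0,0,0,0.9,0.6]]'
python3 -m inch '[[0,0,0,0,-1,0.2,0.7],[0,0,0,0,-1,0.2,0.7],[0,0,0,0,-1,0.2,0.7],[0,0,0,0,-1,0.2,0.7]]'
python3 -m inch '[[0,0,0,0,-1,0,0.7],[0,0,0,0,-1,0,0.7],[0,0,0,0,-1,0,0.7],[0,0,0,0,-1,0,0.7]]'
cat > tilt.py <<'E'
from h import *
D=[img('top') for _ in range(4)];p=D[0][0];d=np.mean([a[1] for a in D],0);C=cloud('top',d);yw=np.radians(5.3)
m=(p.max(2)<75)&(C[...,2]>.03)&(C[...,2]<.06)
S=np.array([.4645,.2021])
q=C[...,:2]-S;u=q[...,0]*np.cos(yw)+q[...,1]*np.sin(yw);v=-q[...,0]*np.sin(yw)+q[...,1]*np.cos(yw)
for n,(a,b) in dict(A=(.029,-.031),B=(.029,.031),D=(-.029,.031)).items():
    k=m&(abs(u-a)<.027)&(abs(v-b)<.02)
    P=np.c_[u[k]-a,v[k]-b,np.ones(k.sum())]
    if k.sum()<20: print(n,k.sum()); continue
    c,*_=np.linalg.lstsq(P,C[k][:,2],rcond=None)
    print(n,k.sum(),np.round(c,3),np.round(P[:,:2].min(0),4),np.round(P[:,:2].max(0),4),'mean',np.round(P[:,:2].mean(0),4))
E
python3 tilt.py
```

```text
t: 34.5
position: [0.4387, 0.2327, 0.0427]
tcp_rot: [0.0, 0.999, 0.042, 0.0]
contact_force: [-0.5, -0.6, -1.2]
width: 0.356
finger_force: 29.8
t: 35.0
position: [0.4405, 0.2337, 0.1369]
tcp_rot: [-0.001, 0.999, 0.042, 0.003]
contact_force: [0.5, -0.5, -0.3]
width: 0.599
finger_force: 0.0
t: 35.33
position: [0.4381, 0.1268, 0.1536]
tcp_rot: [0.002, 0.999, 0.038, -0.0]
contact_force: [-0.1, 0.3, -0.1]
width: 0.7
finger_force: 0.0
t: 35.67
position: [0.4378, 0.028, 0.1527]
tcp_rot: [0.001, 0.999, 0.039, -0.001]
contact_force: [0.3, 0.4, 0.4]
width: 0.698
finger_force: 0.0
A 97 [-0.019  0.01   0.041] [-0.0213 -0.0114] [0.0191 0.0167] mean [-0.0011  0.0029]
B 102 [-0.007  0.     0.041] [-0.0218 -0.0113] [0.0208 0.0169] mean [0.0006 0.0028]
D 102 [-0.028  0.     0.041] [-0.0182 -0.0121] [0.0231 0.0163] mean [0.0022 0.0025]
```

Block D is flat now. Next, the template: go to it with the fingers turned across the bar.

```bash
python3 -m inch '[[0,0,0.125,0.1,-1,0.2,0.6],[0,0,0.125,0.1,-1,0.2,0.6],[0,0,0.125,0.1,-1,0.2,0.6],[0,0,0.125,0.1,-1,0.2,0.6],[0,0,0.125,0.1,-1,0.2,0.6]]'
python3 -m inch '[[0,0,0.125,0,-1,0,0.6],[0,0,0.125,0,-1,0,0.6],[0,0,0.125,0,-1,0,0.6],[0,0,0.125,0,-1,0,0.6],[0,0,0.125,0,-1,0,0.6]]'
python3 -m inch '[[0,0,0.125,-0.25,-1,0,0.6],[0,0,0.125,-0.25,-1,0,0.6],[0,0,0.125,-0.25,-1,0,0.6],[0,0,0.125,-0.25,-1,0,0.6],[0,0,0.125,-0.25,-1,0,0.6]]'
python3 look.py
python3 -m inch '[[0,0,0.125,-0.25,-1,0,0.6],[0,0,0.125,-0.25,-1,0,0.6],[0,0,0.125,-0.25,-1,0,0.6],[0,0,0.125,-0.25,-1,0,0.6],[0,0,0.125,-0.25,-1,0,0.6]]'
python3 -c "
from h import *
import math
s=arm.state();q=s['tcp_rot'];print(s['position'],2*math.degrees(math.atan2(q[2],q[1])),s['joint_pos'])"
```

```text
t: 36.28
position: [0.449, -0.0669, 0.1729]
tcp_rot: [-0.0, 0.972, 0.236, 0.001]
contact_force: [0.7, 0.5, -0.1]
width: 0.598
finger_force: 0.0
t: 36.7
position: [0.4489, -0.1657, 0.1725]
tcp_rot: [-0.001, 0.907, 0.421, 0.0]
contact_force: [-0.7, 1.0, 0.1]
width: 0.597
finger_force: 0.0
t: 37.12
position: [0.4241, -0.2653, 0.1726]
tcp_rot: [-0.001, 0.807, 0.59, 0.001]
contact_force: [0.1, 0.2, 0.2]
width: 0.604
finger_force: 0.0
nest block 97 [494.7 177.8] [39.3 27.2] 1.87 [0.496  0.1781 0.0415]
nest block 100 [489.6 239.4] [42.3 27.3] 1.25 [0.4921 0.2392 0.0418]
nest block 98 [435.8 232. ] [38.  27.4] 1.37 [0.4342 0.2321 0.0414]
rightblock none 0
L none 0
bar 67 [ 389.3 -408.1] [12.  59.4] 5.04 [ 0.3892 -0.4068  0.0337]
plate 292 [ 394.2 -411.8] [ 67.1 154.1] 0.26 [ 0.3854 -0.3994  0.0052]
tab 47 [476.3  85.4] [39.2 10.4] 1.0 [0.4746 0.0866 0.0672]
pin1 7 [470.8 135.5] [3.4 6.8] 89.45 [0.4701 0.1339 0.0674]
pin2 9 [457.  270.4] [7.7 6.9] 3.6 [0.4574 0.2699 0.0649]
37.2667 [ 0.42475616 -0.26407877  0.17298385] 72.52177690065193
t: 37.68
position: [0.399, -0.3664, 0.1726]
tcp_rot: [-0.0, 0.677, 0.736, 0.001]
contact_force: [-0.4, 0.8, 0.6]
width: 0.598
finger_force: 0.0
[ 0.39898357 -0.3664144   0.17261822] 94.76487001271204 [ 1.04697676  0.73296185 -0.65871709  1.86291362  0.63021958  0.76550039
  0.12383531]
```

```bash
python3 -m inch '[[0,0,0,-0.095,-0.41,0,0.6],[0,0,0,-0.095,-0.41,-0.4,0.6],[0,0,0,-0.095,-0.41,-0.8,0.6],[0,0,0,-0.095,-0.41,-1,0.6],[0,0,0,-0.095,-0.41,-1,0.6],[0,0,0,-0.095,-0.41,-1,0.6]]'
python3 -m inch '[[0,0,0,0,0,-0.3,0.6],[0,0,0,0,0,-0.6,0.6],[0,0,0,0,0,-0.6,0.6],[0,0,0,0,0,-0.6,0.6]]'
```

```text
t: 38.18
position: [0.3904, -0.4053, 0.0728]
tcp_rot: [-0.001, 0.675, 0.737, 0.001]
contact_force: [-0.0, 0.6, 1.0]
width: 0.599
finger_force: 0.0
t: 38.52
position: [0.3901, -0.4073, 0.014]
tcp_rot: [0.0, 0.676, 0.737, 0.0]
contact_force: [1.0, -1.0, 1.4]
width: 0.599
finger_force: 0.0
```

```bash
python3 -m inch '[[0,0,0,0,0,-0.025,0.6],[0,0,0,0,0,-0.025,0.6]]'
python3 -m inch '[[0,0,0,0,0,0,0],[0,0,0,0,0,0,0],[0,0,0,0,0,0,0],[0,0,0,0,0,0,0],[0,0,0,0,0,0,0],[0,0,0,0,0,0,0]]' 80
python3 -m inch '[[0,0,0,0,0,0.2,0],[0,0,0,0,0,0.5,0],[0,0,0,0,0,0.8,0],[0,0,0,0,0,1,0],[0,0,0,0,0,1,0]]'
python3 -m inch '[[0,0,0,0.1,0,0.5,0],[0,0,0,0.2,0.1,0.5,0],[0,0,0,0.2,0.5,0.5,0],[0,0,0,0.2,1,0.5,0],[0,0,0,0.2,1,0.5,0]]'
python3 look.py
```

```text
t: 38.68
position: [0.3905, -0.4088, 0.0124]
tcp_rot: [0.002, 0.677, 0.736, 0.0]
contact_force: [-0.4, -0.1, 0.0]
width: 0.594
finger_force: 0.0
t: 39.18
position: [0.3898, -0.4087, 0.0114]
tcp_rot: [0.001, 0.677, 0.736, 0.0]
contact_force: [-0.0, 0.2, 6.1]
width: 0.125
finger_force: 79.2
t: 39.6
position: [0.391, -0.4096, 0.1141]
tcp_rot: [0.003, 0.677, 0.736, 0.0]
contact_force: [-0.2, -0.3, -2.9]
width: 0.123
finger_force: 78.7
t: 40.02
position: [0.409, -0.2997, 0.16]
tcp_rot: [-0.003, 0.673, 0.74, 0.002]
contact_force: [-0.6, 0.2, -2.5]
width: 0.121
finger_force: 78.9
nest block 98 [494.7 178.1] [38.8 27.3] 1.05 [0.496  0.1781 0.041 ]
nest block 98 [489.6 238.7] [41.4 27.6] 3.1 [0.4924 0.2394 0.0415]
nest block 99 [434.6 232.1] [41.4 27.2] 1.62 [0.4342 0.2322 0.0414]
rightblock none 0
L none 0
bar none 0
plate none 0
tab 46 [475.9  85.4] [10.2 39. ] 89.87 [0.4747 0.0869 0.0669]
pin1 6 [471.5 135.5] [3.4 6.2] 89.84 [0.4705 0.1355 0.0693]
pin2 9 [458.  271.1] [5.4 8.3] 3.17 [0.4576 0.2699 0.0652]
40.1667 [ 0.40869458 -0.30671715  0.15966596] 95.04404988446488
```

```bash
python3 -m inch '[[0,0,0,0.05,0.4,0,0],[0,0,0,0.1,0.8,0,0],[0,0,0,0.1,1,0,0],[0,0,0,0.1,1,0,0]]'
python3 -m inch '[[0,0,0,0.05,0.4,0,0],[0,0,0,0.1,0.8,0,0],[0,0,0,0.1,1,0,0],[0,0,0,0.1,1,0,0]]'
python3 -m inch '[[0,0,0,0.05,0.4,0,0],[0,0,0,0.1,0.8,0,0],[0,0,0,0.1,1,0,0],[0,0,0,0.1,1,0,0]]'
python3 -m inch '[[0,0,0,0.05,0.4,0,0],[0,0,0,0.1,0.8,0,0],[0,0,0,0.1,1,0,0],[0,0,0,0.1,1,0,0]]'
python3 -m inch '[[0,0,0,0.05,0.4,0,0],[0,0,0,0.1,0.8,0,0],[0,0,0,0.15,1,0,0],[0,0,0,0.15,1,0,0],[0,0,0,0.15,1,0,0],[0,0,0,0.15,1,0,0]]'
python3 -c "
from h import *
import math
s=arm.state();q=s['tcp_rot'];print(s['position'],2*math.degrees(math.atan2(q[2],q[1])),q,s['joint_pos'])
p,d=img('scene');cv2.imwrite('pics/t7.png',cv2.resize(p[150:270,220:400,::-1],None,fx=4,fy=4,interpolation=cv2.INTER_CUBIC))"
```

```text
t: 40.5
position: [0.4199, -0.2035, 0.1602]
tcp_rot: [-0.001, 0.674, 0.739, 0.001]
contact_force: [-0.3, -0.3, -3.4]
width: 0.126
finger_force: 78.8
t: 40.83
position: [0.4304, -0.1039, 0.1603]
tcp_rot: [-0.0, 0.674, 0.739, 0.002]
contact_force: [1.0, -0.6, -2.3]
width: 0.123
finger_force: 78.8
t: 41.17
position: [0.4409, -0.0037, 0.1604]
tcp_rot: [-0.0, 0.674, 0.738, 0.002]
contact_force: [0.0, 0.1, -3.5]
width: 0.122
finger_force: 78.8
t: 41.5
position: [0.4509, 0.0967, 0.1604]
tcp_rot: [-0.001, 0.675, 0.738, 0.003]
contact_force: [0.3, 0.2, -2.0]
width: 0.124
finger_force: 78.8
t: 42.0
position: [0.4642, 0.1884, 0.1595]
tcp_rot: [0.001, 0.678, 0.735, -0.002]
contact_force: [-0.5, -0.1, -3.2]
width: 0.123
finger_force: 78.8
[0.46422309 0.18840275 0.15947736] 94.66961157668733 [ 6.75392618e-04  6.77711822e-01  7.35325036e-01 -1.82288759e-03] [-0.15539406  0.68516238 -0.52522222  1.99330736  0.58317557  0.61869907
 -0.98990518]
```

View pics/t7.png

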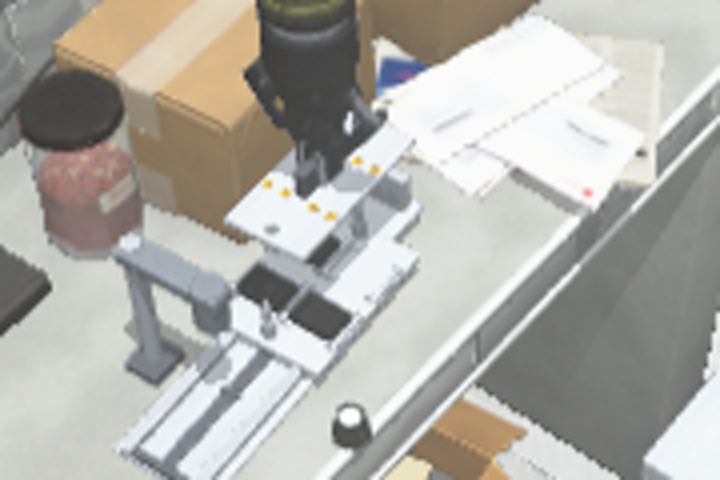

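Template hangs level; its left hole is at crop (272,230), left pin at (267,320). Lower to just above the pin tips and check.

```bash
python3 -m inch '[[0,0,0,0,0.15,0,0],[0,0,0.003,0,0.15,-0.2,0],[0,0,0.003,0,0.15,-0.4,0],[0,0,0.003,0,0.15,-0.65,0],[0,0,0.003,0,0.15,-0.65,0],[0,0,0.003,0,0.15,-0.65,0],[0,0,0.003,0,0.15,-0.65,0]]'
python3 - <<'E'
from h import *
import math
s=arm.state();q=s['tcp_rot'];P=s['position'];print(P,2*math.degrees(math.atan2(q[2],q[1])))
L=[img('scene') for _ in range(3)];p=L[0][0];d=np.median([a[1] for a in L],0);C=cloud('scene',d);X,Y,Z=C[...,0],C[...,1],C[...,2]
zt=P[2]-.0114+.006
m=(abs(Z-zt)<.012)&(X>.38)&(X<.54)&(Y>.1)&(Y<.3)&(p.max(2)>120)
print(zt,m.sum(),np.median(Z[m]));r=cv2.minAreaRect((C[m][:,:2]*1000).astype(np.float32));print(r)
for y in np.arange(.13,.29,.02):
    k=m&(abs(Y-y)<.006)
    if k.sum()>4: print(round(y,2),np.round([X[k].min(),X[k].max(),np.median(Z[k])],4))
cv2.imwrite('pics/t8.png',cv2.resize(p[180:250,260:350,::-1],None,fx=8,fy=8,interpolation=cv2.INTER_CUBIC))
E
```

```text
t: 42.63
position: [0.4645, 0.2059, 0.0961]
tcp_rot: [0.0, 0.674, 0.739, 0.0]
contact_force: [0.6, -0.1, -2.3]
width: 0.122
finger_force: 78.7
[0.46448517 0.20588924 0.09606588] 95.31208563186611
0.09066587629920225 601 0.09230449678153962
((465.3882141113281, 206.1359100341797), (82.01403045654297, 161.06793212890625), 5.514143466949463)
0.13 [0.4332 0.461  0.0923]
0.15 [0.4301 0.4891 0.0919]
0.17 [0.4295 0.4577 0.093 ]
0.19 [0.4265 0.459  0.0922]
0.21 [0.4247 0.5044 0.092 ]
0.23 [0.4231 0.5027 0.0925]
0.25 [0.42   0.5012 0.0923]
0.27 [0.4186 0.5009 0.0921]
```

View pics/t8.png

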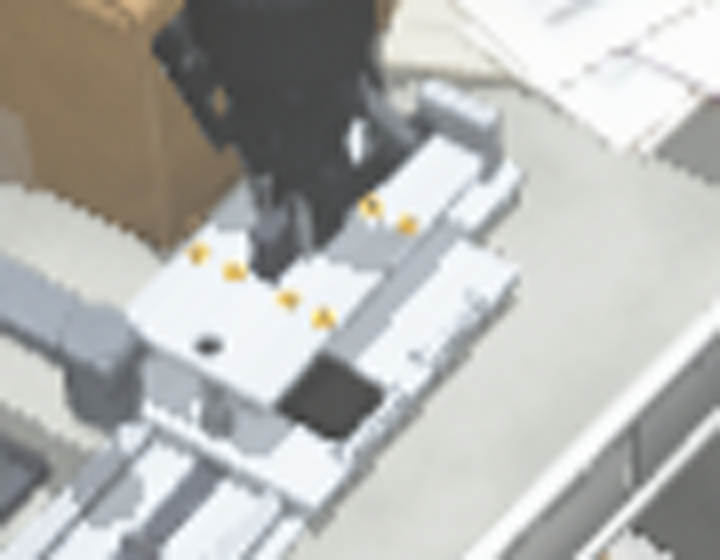

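```bash
python3 -m inch '[[0,0,0,-0.003,-0.025,0,0],[0,0,0,-0.003,-0.025,-0.08,0],[0,0,0,-0.003,-0.025,-0.14,0],[0,0,0,-0.003,-0.025,-0.14,0],[0,0,0,-0.003,-0.025,-0.14,0]]'
python3 -m inch '[[0,0,0,0,0,-0.04,0],[0,0,0,0,0,-0.04,0],[0,0,0,0,0,-0.04,0]]'
python3 -m inch '[[0,0,0,0,0,-0.04,0],[0,0,0,0,0,-0.04,0],[0,0,0,0,0,-0.04,0]]'
```

```text
t: 43.2
position: [0.4637, 0.204, 0.0808]
tcp_rot: [0.0, 0.673, 0.74, -0.0]
contact_force: [0.7, -0.6, -2.7]
width: 0.126
finger_force: 78.8
t: 43.45
position: [0.4646, 0.2043, 0.0772]
tcp_rot: [0.0, 0.673, 0.739, 0.001]
contact_force: [4.0, -0.4, -3.0]
width: 0.121
finger_force: 78.8
t: 43.7
position: [0.4653, 0.2042, 0.0731]
tcp_rot: [0.001, 0.673, 0.739, 0.001]
contact_force: [6.0, -0.2, -6.3]
width: 0.124
finger_force: 78.4
```

```bash
python3 -m inch '[[0,0,0,0.025,0,0,0],[0,0,0,0.025,0,0,0],[0,0,0,0.025,0,0,0]]'
python3 -m inch '[[0,0,0,0,0,-0.05,0],[0,0,0,0,0,-0.05,0],[0,0,0,0,0,-0.05,0]]'
```

```text
t: 43.95
position: [0.4656, 0.2041, 0.0731]
tcp_rot: [-0.0, 0.673, 0.74, -0.0]
contact_force: [1.3, -0.7, -2.4]
width: 0.125
finger_force: 78.9
t: 44.2
position: [0.4658, 0.2042, 0.0679]
tcp_rot: [-0.0, 0.673, 0.74, -0.0]
contact_force: [1.1, -0.4, -3.4]
width: 0.125
finger_force: 79.0
```

```bash
python3 -m inch '[[0,0,0,0.005,0,-0.05,0],[0,0,0,0.005,0,-0.05,0],[0,0,0,0.005,0,-0.05,0]]'
python3 -m inch '[[0,0,0,0,0,-0.03,0],[0,0,0,0,0,-0.03,0],[0,0,0,0,0,-0.03,0]]'
```

```text
t: 44.45
position: [0.466, 0.2042, 0.0629]
tcp_rot: [-0.0, 0.673, 0.74, -0.001]
contact_force: [0.2, 0.5, -2.2]
width: 0.124
finger_force: 79.0
t: 44.7
position: [0.4664, 0.2042, 0.0602]
tcp_rot: [-0.0, 0.673, 0.74, -0.0]
contact_force: [0.0, -0.4, -2.2]
width: 0.124
finger_force: 79.0
```

```bash
python3 -m inch '[[0,0,0,0,0,-0.015,0],[0,0,0,0,0,-0.015,0],[0,0,0,0,0,-0.015,0]]'
python3 -m inch '[[0,0,0,0,0,0,0.5],[0,0,0,0,0,0,0.5],[0,0,0,0,0,0,0.5],[0,0,0,0,0,0,0.5]]' 40
python3 -m inch '[[0,0,0,0,0,0.3,0.5],[0,0,0,0,0,0.7,0.5],[0,0,0,0,0,1,0.5],[0,0,0,0,0,1,0.5]]'
python3 -m inch '[[0,0,-0.15,0.06,-0.6,0.2,0.5],[0,0,-0.15,0.06,-0.6,0.2,0.5],[0,0,-0.15,0.06,-0.6,0.2,0.5],[0,0,-0.15,0.06,-0.6,0.2,0.5],[0,0,-0.15,0.06,-0.6,0.2,0.5]]'
python3 -m inch '[[0,0,-0.15,0.04,-0.58,0,0.5],[0,0,-0.15,0.04,-0.58,0,0.5],[0,0,-0.15,0.04,-0.58,0,0.5],[0,0,-0.15,0.04,-0.58,0,0.5],[0,0,-0.15,0.04,-0.58,0,0.5]]'
python3 - <<'E'
from h import *
import math
s=arm.state();q=s['tcp_rot'];P=s['position'];print(P,2*math.degrees(math.atan2(q[2],q[1])))
for n in('scene','top'):
    L=[img(n) for _ in range(3)];p=L[0][0];d=np.mean([a[1] for a in L],0);C=cloud(n,d);X,Y,Z=C[...,0],C[...,1],C[...,2]
    m=(abs(Z-.054)<.008)&(X>.38)&(X<.54)&(Y>.1)&(Y<.3)&(p.max(2)>120)
    if m.sum()<50: print(n,m.sum());continue
    A=np.c_[C[m][:,0]-.464,C[m][:,1]-.203,np.ones(m.sum())];c,*_=np.linalg.lstsq(A,C[m][:,2],rcond=None)
    print(n,m.sum(),np.round(c,4),cv2.minAreaRect((C[m][:,:2]*1000).astype(np.float32)))
    if n=='scene':cv2.imwrite('pics/t9.png',cv2.resize(p[170:260,250:370,::-1],None,fx=6,fy=6,interpolation=cv2.INTER_CUBIC))
E
```

```text
t: 44.95
position: [0.4667, 0.2043, 0.0593]
tcp_rot: [0.0, 0.673, 0.74, 0.0]
contact_force: [-0.9, -0.1, 4.4]
width: 0.12
finger_force: 80.1
t: 45.28
position: [0.4668, 0.2042, 0.0588]
tcp_rot: [0.0, 0.673, 0.74, 0.0]
contact_force: [-0.5, 0.3, -0.3]
width: 0.498
finger_force: 0.0
t: 45.62
position: [0.4693, 0.2064, 0.1638]
tcp_rot: [0.001, 0.673, 0.739, 0.005]
contact_force: [0.5, 0.6, -0.9]
width: 0.5
finger_force: 0.0
t: 46.03
position: [0.4728, 0.1436, 0.1789]
tcp_rot: [0.0, 0.828, 0.561, 0.0]
contact_force: [0.0, 0.7, -0.2]
width: 0.502
finger_force: 0.0
t: 46.45
position: [0.4765, 0.0862, 0.1786]
tcp_rot: [0.0, 0.935, 0.354, -0.0]
contact_force: [-0.1, 0.2, 0.3]
width: 0.5
finger_force: 0.0
[0.47654062 0.08618113 0.17859026] 41.40468939170177
scene 730 [ 0.0105 -0.0002  0.0552] ((467.9828186035156, 203.77410888671875), (82.45929718017578, 162.4759521484375), 5.631417274475098)
top 969 [0.0066 0.001  0.0533] ((465.0767822265625, 203.82257080078125), (80.66351318359375, 160.03158569335938), 5.540476322174072)
```

View pics/t9.png

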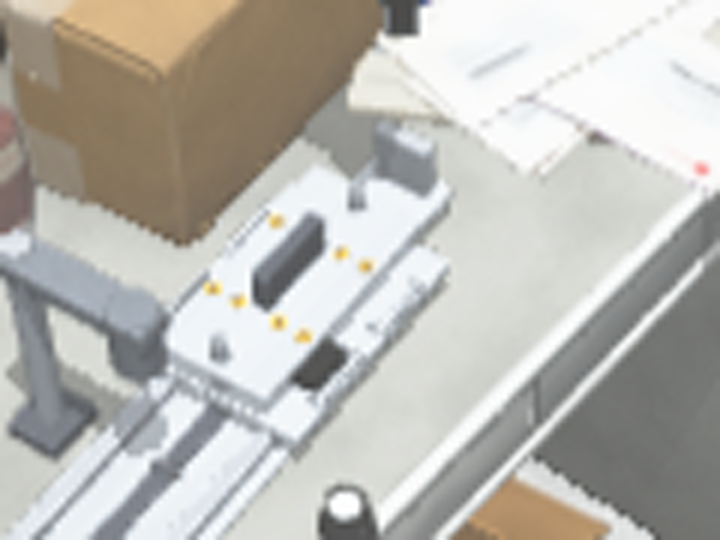

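Both pins pass through the holes at crop (218,348) and (357,195), and the plate is flat. Now grip the tab, with a narrow opening.

```bash
python3 -m inch '[[0,0,-0.201,0,0,0,0.28],[0,0,-0.201,0,0,0,0.28],[0,0,-0.201,0,0,0,0.28],[0,0,-0.201,0,0,0,0.28],[0,0,-0.201,0,0,0,0.28],[0,0,-0.201,0,0,0,0.28],[0,0,-0.201,0,0,0,0.28]]' 40
python3 -m inch '[[0,0,0,0,0,-0.3,0.28],[0,0,0,0,0,-0.7,0.28],[0,0,0,0,0,-0.85,0.28],[0,0,0,0,0,-0.85,0.28],[0,0,0,0,0,-0.85,0.28],[0,0,0,0,0,-0.85,0.28]]'
```

```text
t: 47.33
position: [0.4766, 0.0864, 0.1788]
tcp_rot: [0.0, 0.999, 0.048, -0.0]
contact_force: [0.4, 0.1, 0.3]
width: 0.275
finger_force: 0.0
t: 47.83
position: [0.4774, 0.0864, 0.0947]
tcp_rot: [-0.0, 0.999, 0.046, 0.001]
contact_force: [0.7, -0.2, 1.6]
width: 0.28
finger_force: 0.0
```

```bash
python3 -m inch '[[0,0,0,0,0,-0.2,0.28],[0,0,0,0,0,-0.4,0.28],[0,0,0,0,0,-0.5,0.28],[0,0,0,0,0,-0.5,0.28],[0,0,0,0,0,-0.5,0.28]]'
python3 -m inch '[[0,0,0,0,0,0,0],[0,0,0,0,0,0,0],[0,0,0,0,0,0,0],[0,0,0,0,0,0,0]]' 40
python3 -m inch '[[0,0,0,-0.004,0.05,0,0],[0,0,0,-0.008,0.1,0,0],[0,0,0,-0.012,0.15,0,0],[0,0,0,-0.03,0.3,0,0],[0,0,0,-0.03,0.3,0,0],[0,0,0,-0.03,0.3,0,0]]'
```

```text
t: 48.25
position: [0.477, 0.0863, 0.0445]
tcp_rot: [-0.0, 0.999, 0.046, 0.0]
contact_force: [0.1, -0.1, -0.0]
width: 0.278
finger_force: 0.0
t: 48.58
position: [0.4774, 0.086, 0.045]
tcp_rot: [0.0, 0.999, 0.045, 0.001]
contact_force: [-1.6, -1.2, 7.3]
width: 0.132
finger_force: 41.1
t: 49.08
position: [0.4744, 0.1186, 0.045]
tcp_rot: [-0.001, 0.999, 0.047, 0.001]
contact_force: [-1.1, 2.5, 7.2]
width: 0.126
finger_force: 41.4
```

```bash
python3 -m inch '[[0,0,0,-0.015,0.15,0,0],[0,0,0,-0.03,0.3,0,0],[0,0,0,-0.042,0.45,0,0],[0,0,0,-0.056,0.6,0,0],[0,0,0,-0.07,0.75,0,0],[0,0,0,-0.078,0.85,0,0],[0,0,0,-0.078,0.85,0,0],[0,0,0,-0.078,0.85,0,0]]'
python3 -m inch '[[0,0,0,-0.004,0.04,0,0],[0,0,0,-0.004,0.04,0,0]]'
python3 -m inch '[[0,0,0,-0.004,0.04,0,0],[0,0,0,-0.004,0.04,0,0]]'
python3 -m inch '[[0,0,0,-0.003,0.03,0,0],[0,0,0,-0.003,0.03,0,0]]'
```

```text
t: 49.75
position: [0.4665, 0.2028, 0.045]
tcp_rot: [-0.001, 0.999, 0.046, 0.001]
contact_force: [-0.3, 2.1, 6.1]
width: 0.128
finger_force: 41.2
t: 49.92
position: [0.4664, 0.2039, 0.045]
tcp_rot: [0.001, 0.999, 0.045, 0.001]
contact_force: [-0.1, -3.5, 6.8]
width: 0.132
finger_force: 41.4
t: 50.08
position: [0.4662, 0.2056, 0.045]
tcp_rot: [0.002, 0.999, 0.044, 0.001]
contact_force: [1.3, -6.6, 7.4]
width: 0.131
finger_force: 41.5
t: 50.25
position: [0.4657, 0.2116, 0.045]
tcp_rot: [0.0, 0.999, 0.045, 0.001]
contact_force: [1.0, -0.1, 5.6]
width: 0.133
finger_force: 41.3
```

```bash
python3 -m inch '[[0,0,0,-0.002,0.025,0,0],[0,0,0,-0.002,0.025,0,0]]'
python3 -m inch '[[0,0,0,-0.001,0.015,0,0],[0,0,0,-0.001,0.015,0,0]]'
python3 -m inch '[[0,0,0,-0.001,0.015,0,0],[0,0,0,-0.001,0.015,0,0]]'
```

```text
t: 50.42
position: [0.4653, 0.2156, 0.045]
tcp_rot: [-0.001, 0.999, 0.046, 0.001]
contact_force: [-0.9, 0.8, 5.0]
width: 0.131
finger_force: 41.2
t: 50.58
position: [0.4653, 0.2164, 0.045]
tcp_rot: [-0.0, 0.999, 0.045, 0.001]
contact_force: [-0.3, -1.1, 6.1]
width: 0.128
finger_force: 41.3
t: 50.75
position: [0.4651, 0.2178, 0.045]
tcp_rot: [-0.0, 0.999, 0.045, 0.001]
contact_force: [0.1, -1.5, 7.1]
width: 0.135
finger_force: 41.3
```

```bash
python3 -m inch '[[0,0,0,0.001,-0.018,0,0],[0,0,0,0.001,-0.018,0,0]]'
python3 -m inch '[[0,0,0,0,0,0,0.28],[0,0,0,0,0,0,0.28],[0,0,0,0,0,0,0.28]]'
python3 -m inch '[[0,0,0,0,0,0.3,0.28],[0,0,0,0,0,0.7,0.28],[0,0,0,0,0,1,0.28],[0,0,0,0,0,1,0.28]]'
python3 -m inch '[[0,0,0,0,-1,0.3,0.28],[0,0,0,0,-1,0.3,0.28],[0,0,0,0,-1,0.3,0.28],[0,0,0,0,-1,0.3,0.28]]'
python3 -m inch '[[0,0,0,0,-1,0,0.28],[0,0,0,0,-1,0,0.28],[0,0,0,0,-1,0,0.28],[0,0,0,0,-1,0,0.28]]'
python3 -m inch '[[0,0,0,0,-1,0,0.28],[0,0,0,0,-1,0,0.28],[0,0,0,0,-1,0,0.28],[0,0,0,0,-1,0,0.28]]'
python3 - <<'E'
from h import *
L=[img('top') for _ in range(4)];p=L[0][0];d=np.mean([a[1] for a in L],0);C=cloud('top',d);X,Y,Z=C[...,0],C[...,1],C[...,2]
k=(X>.4)&(X<.54)&(Y>.19)&(Y<.235)&(Z>.06)&(Z<.08);print('tab',cv2.minAreaRect((C[k][:,:2]*1000).astype(np.float32)))
m=(abs(Z-.054)<.008)&(X>.38)&(X<.54)&(Y>.23)&(Y<.43)&(p.max(2)>120)
A=np.c_[C[m][:,0]-.45,C[m][:,1]-.33,np.ones(m.sum())];c,*_=np.linalg.lstsq(A,C[m][:,2],rcond=None)
print(m.sum(),np.round(c,4),cv2.minAreaRect((C[m][:,:2]*1000).astype(np.float32)))
a=p[150:230,150:330,::-1];q,_=img('scene');b=q[190:330,200:375,::-1]
cv2.imwrite('pics/t10.png',np.hstack([cv2.resize(a,(420,187),interpolation=cv2.INTER_CUBIC),cv2.resize(b,(234,187),interpolation=cv2.INTER_CUBIC)]))
E
```

```text
t: 50.92
position: [0.4652, 0.2167, 0.045]
tcp_rot: [-0.001, 0.999, 0.046, 0.001]
contact_force: [-0.4, -0.3, 5.9]
width: 0.133
finger_force: 41.3
t: 51.17
position: [0.4645, 0.216, 0.044]
tcp_rot: [-0.0, 0.999, 0.045, 0.0]
contact_force: [0.2, 0.6, -0.7]
width: 0.28
finger_force: 0.0
t: 51.5
position: [0.4674, 0.2173, 0.1488]
tcp_rot: [-0.002, 0.999, 0.045, 0.004]
contact_force: [-0.1, 0.0, 0.0]
width: 0.279
finger_force: 0.0
t: 51.83
position: [0.4644, 0.1095, 0.1747]
tcp_rot: [0.002, 0.999, 0.041, -0.0]
contact_force: [-0.4, -0.0, -0.6]
width: 0.282
finger_force: 0.0
t: 52.17
position: [0.4637, 0.0109, 0.1734]
tcp_rot: [0.001, 0.999, 0.042, -0.001]
contact_force: [-0.7, 0.3, -0.2]
width: 0.285
finger_force: 0.0
t: 52.5
position: [0.4642, -0.0881, 0.1734]
tcp_rot: [0.001, 0.999, 0.042, -0.0]
contact_force: [-0.1, 0.1, -0.4]
width: 0.278
finger_force: 0.0
tab ((463.1634216308594, 216.50930786132812), (37.479652404785156, 11.195043563842773), 7.361660003662109)
944 [0.0042 0.0001 0.0534] ((452.9783935546875, 335.7381286621094), (80.14268493652344, 160.22421264648438), 5.619863986968994)
```

View pics/t10.png

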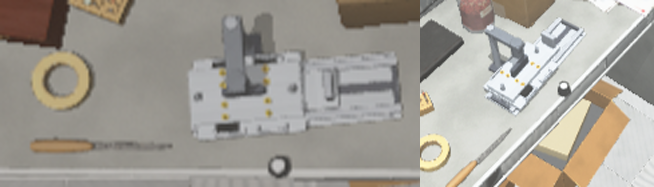

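The carrier is at the drilling station (130.6 mm of travel by the robot's readings). The template lies flat, and the file, tape roll and loupe are untouched.

```bash
python3 -c "
from station import arm
print(arm.hand_in())"
```

```text
the job is handed in; nothing more can be done
None
```

The job is handed in after about 53 s of robot time: I found three blocks and each lies flat in its own nest, the template rests flat with both pins through its holes, the carrier is at the drilling station, and the file, tape roll and loupe were left alone; no verdict came back.

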